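# Refit the strainer tube on the glaze pump

## Task

Refit the clean strainer tube on the bench glaze pump: take it from the wooden drying rack and lay it gently into the open lower half of the pump's pipe clamp and the rubber V support, its flange up against the pump's flange, keeping hold of it until it rests there (do not drop it in). Then swing the hinged upper half of the clamp down around both flanges until it is fully shut, and swing the red latch lever up until its hook is fully home over the clamp's ear. Do not push the jar, the stack of tiles or the palette knife out of place.

Things in the scene. Friction and masses are not known exactly. Their poses are not given: they have to be found in the camera images.
- pump: fixed bench glaze pump (blue motor, round steel pump head) on a grey 170 x 490 mm base plate that also carries pipe clamp and V support. Origin on the bench straight below point seat. y runs along the pipe from the joint towards the pump (pump head from 88 mm, motor 150 to 330 mm), z up, x away from the robot; yaw within 0.25 rad. Ring of the open clamp: 29 mm wide along y, centred on the joint
- seat (a point): centre of the pump's flange face (white gasket, 51 mm flange), on the pipe axis 95 mm above the bench; axes as the pump's. The tube belongs on its -y side. Round it sits the fixed lower clamp half, a V-channel half ring open upwards (70 mm outer diameter, y = -14 to 14 mm): its mouth for the tube's flange is about 11.5 mm wide (y = 0 to -11.5 mm) and narrows to 7 mm, guiding the flange to the gasket
- support (a point): point on the line of the laid-in tube over the middle of the rubber V support, 115 mm from seat along the pump's -y and 95 mm above the bench: the laid-in tube is level. The support is 20 mm long along the pipe and 62 mm across, its arms reach up to about 2 mm below the axis
- tube_mid (a point): grip point on the axis of the loose steel strainer tube, 70 mm behind its flange face: a 38 mm diameter cylinder, 51 mm flange 5 mm thick ending at y = +70 mm, at y = -55 mm a cone to a 23 mm hose tail that ends at y = -100 mm; 0.3 to 0.6 kg. y runs along the tube to the flange. At first it lies level on the rack, axis 55 mm above the bench, flange roughly to the robot's left
- tube_flange (a point): centre of the strainer tube's flange face, 70 mm from tube_mid along the tube's y axis
- rack: fixed wooden drying rack, board 110 x 190 mm and 14 mm thick, with two V notched rests 12 mm thick at y = +48 and -48 mm that carry the tube; origin under its centre, y along the tube. Between the rests the tube is free for fingers
- clamp (a joint): hinge of the clamp's upper half: 0 = shut on the lower half, 1.30 to 1.65 rad at the start (standing open), 1.8 = its stop. Moderately stiff: it stays where it is left; 1 to 3 N at its ear move it
- clamp_hinge (a point): hinge axis of the upper half, parallel to the pump's y axis, 44 mm beyond the pipe axis on the side away from the robot (pump frame x = +44 mm), 95 mm above the bench
- clamp_ear (a point): where to pinch or push the upper clamp half: middle of its ear, a steel tongue 18 mm wide (along the pump's y), 10 mm thick, its end 12 mm beyond this point, the ring's rim 23 mm behind it. Circles clamp_hinge at 102 mm: shut, it is 102 mm from the hinge towards the robot and 6 mm above it; opening carries it up and over, away from the robot. When shut, a lower ear 11 mm wide lies right under it
- latch (a joint): pivot of the latch lever: 0 = fully home, hook nose over the top of the upper ear; 0.55 to 1.05 rad at the start (swung outwards, towards the robot, clear of the ear), 1.15 = its stop. Stays where it is left; 1 to 2 N at its handle move it. The hook really meets the ear: it goes home only when the clamp is shut, and then holds it shut
- latch_pivot (a point): pivot axis of the latch lever, parallel to the pump's y axis, under the lower ear: pump frame x = -66 mm, 73 mm above the bench
- latch_grip (a point): middle of the lever's red handle, 16 mm wide (along the pump's y), 8 mm thick, 56 mm long. Moves on a circle of 70 mm round latch_pivot: fully home it is 66 mm above and 23.5 mm nearer the robot than the pivot; opening swings it towards the robot and down
- jar: bystander: white glaze jar with green lid, 72 mm diameter, 85 mm high, origin under its centre
- tiles: bystander: stack of five decorated tiles, 75 x 75 x 45 mm, origin under its centre
- knife: bystander: palette knife with wooden handle, 190 mm long, lying flat; origin under its middle
There are look-alikes about, which are no part of the job. Of the things that look like the part that bears tube_mid, the smaller one is meant.

How it is judged:
By the outcome, as a careful person would: the job done as asked, in the order asked, and still so for the second after the job is handed in, with the robot touching nothing.
It also fails if it takes over 61 s, if anything falls off the work surface, if the arm or the gripper's body presses on something with over 40 N, if the wrist force passes 120 N, or if a joint passes its speed limit or range.

## Robot

A 6-joint arm with a two-finger parallel gripper is mounted at the origin on the work surface. World frame = base frame: x ahead of the robot, y to its left, z up, the work surface at z = 0. Lengths are in mm, angles in rad, forces in N, time in s.
With the tool pointing down it reaches from about 350 to 775 mm from the base axis. Payload 7.3 kg.
Tool frame: the origin (TCP) lies midway between the tips of the shut fingers; the grasp point (between the pads) lies bot.tcp_to_grasp behind it (bot.tcp_to_grasp is the distance from the TCP to the grasp point, in mm); z points along the fingers, y is the direction in which the jaws open and shut (so a half turn about z gives the same grasp; the last joint's range is limited). The gripper opens to 92 mm and grips with 3 to 60 N. Pads are 19 mm wide; open, the fingers measure 130 mm over their backs; the gripper's body (75 mm by 190 mm) begins 47 mm behind the grasp point.
Start: joints at [-1.248, 0.342, 1.524, -0, 1.275, -0.146], TCP at [237.228, -468.367, 226.741] pointing down, gripper open.
Joint ranges: [-2.53, 2.53], [-0.77, 2.02], [0.04, 2.7], [-1, 4.14], [0.28, 2.66], [-3.11, 3.11]. Speed limits (rad/s): [2.57, 2.57, 3.14, 3.14, 3.14, 3.14].

## Interface

Orientations are given as [roll, pitch, yaw] about the fixed x, y, z axes, in that order (R = Rz(yaw) Ry(pitch) Rx(roll)).
In Python, from plant import bot gives the robot as it stands.
- The arm moves only by the shell command python3 -m inch 'ROWS'. ROWS is JSON, one flat list of numbers, 7 for each row, row after row: the shift along the world's x, y, z in cm, then the turn, a rotation vector about the world's x, y, z in degrees, then the gripper command: -1 is shut, 1 is fully open, values between are in proportion. In form: [tx, ty, tz, ax, ay, az, fingers, tx, ty, tz, ax, ay, az, fingers, ...]. A call has exactly 5 rows; each row is the pose to reach, as a shift and turn from the pose measured when the call began; what a row does not reach only later rows make up. A row lasts 1/10 s, in which the tool goes at most 50 mm and 8.59 degrees, less where a joint would pass 70% of its speed; a pose out of reach is approached as far as the arm can. A call with a gripper value outside its range is refused whole. The fingers move at their own pace and stop on an object; the grip force is fixed at half the most. Time passes only in rows, so rows that repeat a pose let the fingers close, or fill a call up. It gives the time, the measured TCP pose, the force and the opening at its end, in the units of the state.
- bot.get_obs(): the state, without advancing time (a new reading comes with each control period).
- bot.capture(name): name is "scene" or "top" or "wrist"; returns the picture (480x640x3 uint8, red, green, blue); there is no depth.
- bot.calibration(name): a dict with "fx", "fy", "cx", "cy" (pixels), "k1" (the pictures are not rectified: a ray, as slopes to the right and down, at radius r is drawn at 1 + k1 r^2 times it, then the intrinsics apply), "cam_to_world" (4x4, takes a point from camera to world coordinates). Camera axes: x right, y down, z forward; pixel columns grow to the right and rows downward; lengths in mm; the calibration is good to about 2 mm. A picture is of the moment at which its call begins: read the wrist's pose just before it. calibration takes no time and is no camera call; for the wrist camera it gives the pose at the moment of the call.
- bot.close_job(): hands the job in, once; it reports no verdict.
The state is a dict: "time": time; "joint_positions": joint angles; "dq": joint speeds; "tau": joint torques, N m; "tool_pos": TCP position; "tcp_rot": TCP orientation; "contact_force": force on the tool from outside, world axes, zero at the start; "moment": the same for the moment, N m; "grip_width": finger opening in mm.
Only numpy, scipy, OpenCV 4.12 (cv2) and the standard library are available. Lean on these libraries where they do the work, as an engineer would, in place of code of your own. Each camera call takes 0.05 s, during which the arm holds its last target.

## Working session

There is one attempt and no reset: what is moved stays moved. The work goes in short steps, Python scripts to look and compute and a shell command to move; the robot and the scene stay as the last step left them, time stands still between calls to the robot, and variables do not carry over. Pictures are saved under pics/ and viewed, and the job is handed in when it is done.

```bash
ls; mkdir -p pics
python3 - <<'E'
from plant import bot
import cv2
o=bot.get_obs()
for k in o: print(k,o[k])
print(bot.tcp_to_grasp)
for n in("scene","top","wrist"):
    c=bot.calibration(n); print(n,c)
    cv2.imwrite(f"pics/{n}0.png",cv2.cvtColor(bot.capture(n),cv2.COLOR_RGB2BGR))
E
```

```text
pics
time 0.0
joint_positions [-1.24802340e+00  3.42738272e-01  1.52500384e+00 -1.31536459e-05
  1.27538008e+00 -1.45973089e-01]
dq [ 0.00123808  0.00080741 -0.00104156  0.00074099 -0.00021043  0.00034208]
tau [ 1.82439664e-03 -4.31234944e+01 -2.44215310e+01  7.18552410e-02
  5.58847818e-02 -1.23824066e-04]
tool_pos [ 237.08001984 -467.97685796  226.04148217]
tcp_rot [-3.14007755e+00 -2.10035082e-04  4.68749693e-01]
contact_force [ 0.16759316  0.1375297  -0.25514094]
moment [ 0.02208958  0.00458693 -0.04198673]
grip_width 92.02573103009298
18.8
scene {'fx': 503.7090473806296, 'fy': 503.7090473806296, 'cx': 307.56876300530297, 'cy': 243.41233588211955, 'k1': -0.03413421620101602, 'cam_to_world': array([[-7.38927070e-01,  5.80135139e-01, -3.42680618e-01,
         8.55420400e+02],
       [ 6.73761320e-01,  6.40501072e-01, -3.68516025e-01,
         3.20809256e+02],
       [ 5.69820780e-03, -5.03191412e-01, -8.64156197e-01,
         8.99884398e+02],
       [ 0.00000000e+00,  0.00000000e+00,  0.00000000e+00,
         1.00000000e+00]])}
top {'fx': 518.1788337938275, 'fy': 518.1788337938275,
[... 230 characters left out ...]
1857e-03,
        -3.21027960e+01],
       [ 6.25790338e-03, -8.88412281e-02, -9.96026142e-01,
         1.31697292e+03],
       [ 0.00000000e+00,  0.00000000e+00,  0.00000000e+00,
         1.00000000e+00]])}
wrist {'fx': 403.2697403911611, 'fy': 403.2697403911611, 'cx': 324.13446289538945, 'cy': 243.7305274442394, 'k1': 0.01682248111871861, 'cam_to_world': array([[ 4.53120043e-01, -8.53473823e-01, -2.57419231e-01,
         3.06375990e+02],
       [-8.91444612e-01, -4.34771842e-01, -1.27671252e-01,
        -4.32832298e+02],
       [-2.95456196e-03,  2.87325389e-01, -9.57828477e-01,
         3.84295855e+02],
       [ 0.00000000e+00,  0.00000000e+00,  0.00000000e+00,
         1.00000000e+00]])}
```

View pics/scene0.png

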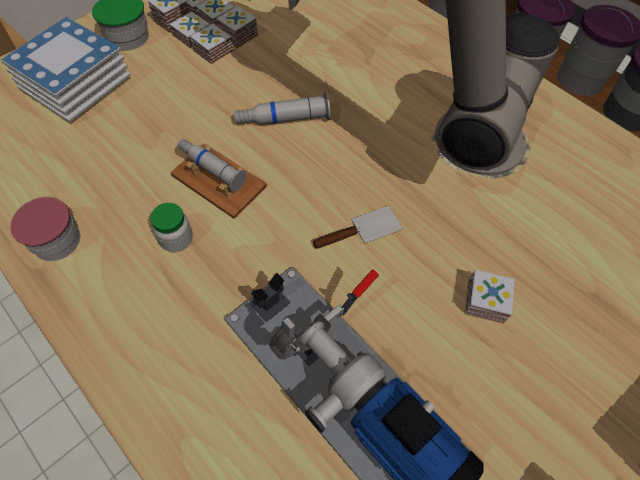

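View pics/top0.png

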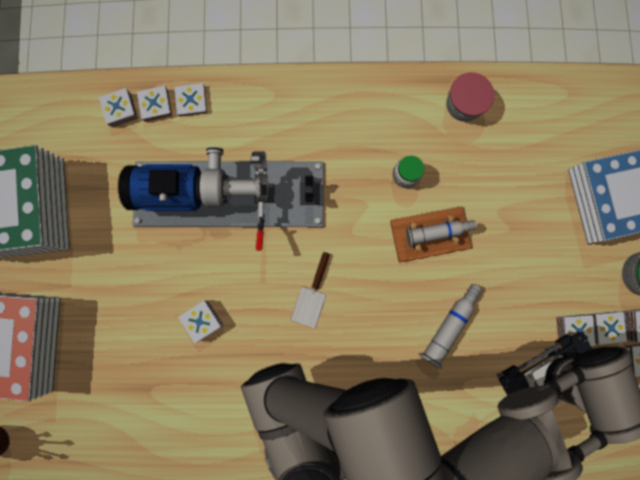

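View pics/wrist0.png

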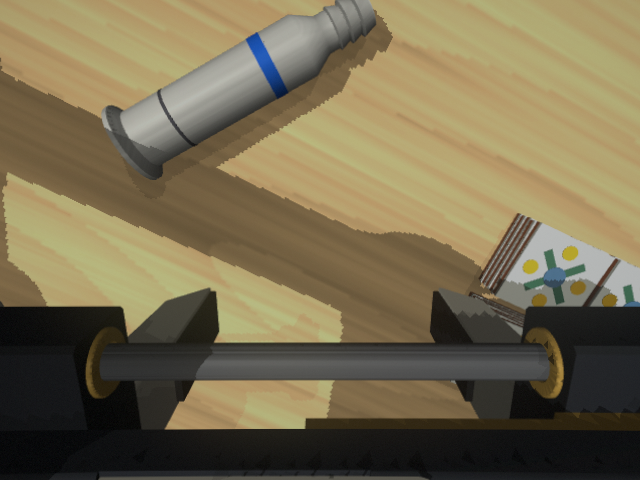

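```bash
cat > h.py <<'E'
import numpy as np, cv2
from plant import bot
from scipy.spatial.transform import Rotation as Rn
def ray(c,uv):
    p=np.array([(uv[0]-c['cx'])/c['fx'],(uv[1]-c['cy'])/c['fy']])
    q=p.copy()
    for _ in range(20): q=p/(1+c['k1']*(q@q))
    T=c['cam_to_world']; d=T[:3,:3]@np.array([q[0],q[1],1.]); return T[:3,3],d/np.linalg.norm(d)
def onz(c,uv,z):
    o,d=ray(c,uv); return o+d*(z-o[2])/d[2]
def proj(c,P):
    T=c['cam_to_world']; q=T[:3,:3].T@(np.asarray(P,float)-T[:3,3]); s=q[:2]/q[2]; s=s*(1+c['k1']*(s@s))
    return np.array([c['fx']*s[0]+c['cx'],c['fy']*s[1]+c['cy']])
def tri(rays):
    A=np.zeros((3,3));b=np.zeros(3)
    for o,d in rays:
        M=np.eye(3)-np.outer(d,d);A+=M;b+=M@o
    p=np.linalg.solve(A,b); return p,[np.linalg.norm((np.eye(3)-np.outer(d,d))@(p-o)) for o,d in rays]
def crop(im,x0,y0,w,h,name,s=4):
    a=cv2.resize(im[y0:y0+h,x0:x0+w],None,fx=s,fy=s,interpolation=cv2.INTER_CUBIC); cv2.imwrite(f"pics/{name}.png",a)
E
python3 - <<'E'
from h import *
t=cv2.imread("pics/top0.png"); s=cv2.imread("pics/scene0.png")
crop(t,380,150,200,140,"c_top_rack"); crop(t,200,130,140,125,"c_top_pump",5); crop(s,160,90,190,140,"c_sc_rack"); crop(s,220,250,170,140,"c_sc_pump",4)
E
```

```text
(no output)
```

View pics/c_top_rack.png

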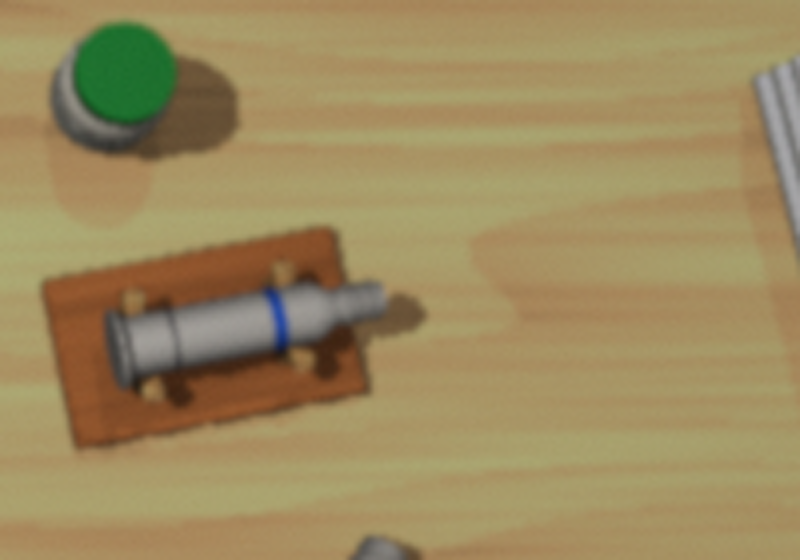

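View pics/c_top_pump.png

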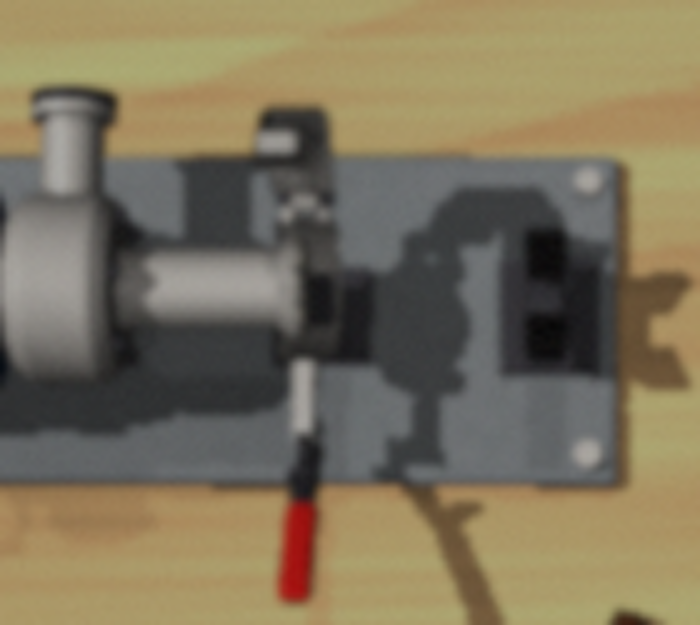

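View pics/c_sc_rack.png

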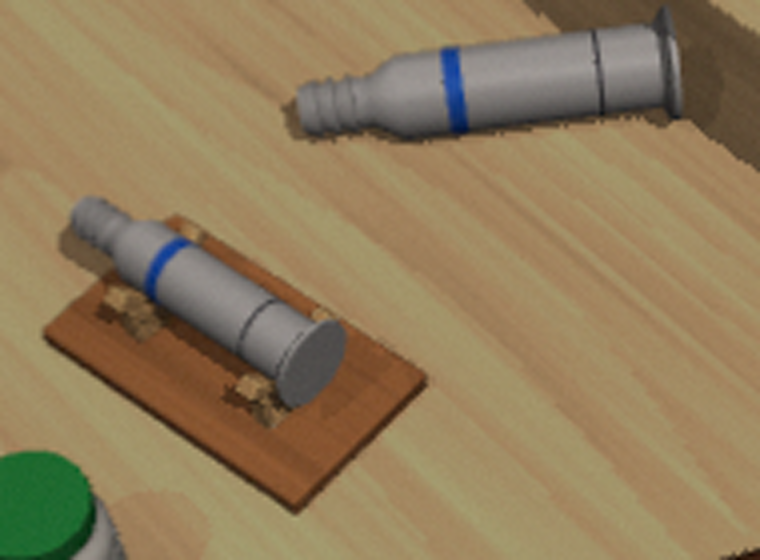

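View pics/c_sc_pump.png

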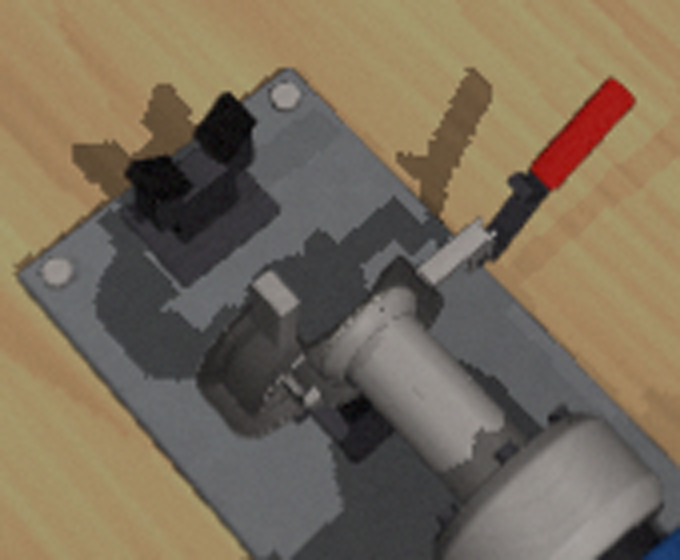

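Run:
```python
from h import *
np.set_printoptions(precision=1,suppress=True)
ct,cs=bot.calibration("top"),bot.calibration("scene")
T=lambda u,v:(380+u/4,150+v/4); S=lambda u,v:(160+u/4,90+v/4)
P=lambda u,v:(200+u/5,130+v/5); Q=lambda u,v:(220+u/4,250+v/4)
# tube: flange face centre, tail end centre at z=55
f=onz(ct,T(116,351),55); e=onz(ct,T(384,300),55); print("top flange,tail",f,e,np.linalg.norm(f-e))
f2=onz(cs,S(311,363),55); print("scene flange",f2)
# blue band center
print("band top/scn",onz(ct,T(279,320),60))
d=(f-e)/np.linalg.norm(f-e);print("yaw of tube y", np.degrees(np.arctan2(d[1],d[0])), "mid",f-70*d)
s=onz(ct,P(547,295),93); print("support top",s)
s2=onz(cs,Q(192,160),93); print("support scene",s2)
a=onz(ct,P(0,487),5);b=onz(ct,P(620,485),5);c=onz(ct,P(620,162),5)
print("plate",a,b,c)
im=cv2.imread("pics/top0.png").astype(int); 
for n,c in(("top",ct),("scene",cs)):
    im=cv2.imread(f"pics/{n}0.png").astype(int)
    m=(im[...,2]>130)&(im[...,1]<60)&(im[...,0]<60)
    k,l,st,ce=cv2.connectedComponentsWithStats(m.astype(np.uint8))
    for i in range(1,k):
        if st[i,4]>30: print(n,"red",ce[i],st[i])
```

```text
top flange,tail [ 521.3 -251.2   55. ] [ 550.  -419.3   55. ] 170.57393357929496
scene flange [ 526.4 -249.8   55. ]
band top/scn [ 538.2 -351.7   60. ]
yaw of tube y 99.69051685845636 mid [ 533.1 -320.2   55. ]
support top [639.3  -9.5  93. ]
support scene [650.9   0.1  93. ]
plate [561.4 273.3   5. ] [556.8 -43.6   5. ] [724.4 -46.6   5. ]
top red [258.9 240.6] [256 231   6  19  93]
scene red [365.4 283.1] [353 270  25  27 246]
```

```bash
python3 -m inch '[4,2,0,0,0,8,1, 8,4,0,0,0,16,1, 12,6,0,0,0,24,1, 16,8,0,0,0,32,1, 20,10,0,0,0,40,1]'; python3 -m inch '[3,1.5,0,0,0,8,1, 6,3,0,0,0,16,1, 9.7,4.8,0,0,0,24,1, 9.7,4.8,0,0,0,32.8,1, 9.7,4.8,0,0,0,32.8,1]'
python3 - <<'E'
from h import *
np.set_printoptions(precision=2,suppress=True)
o=bot.get_obs(); c=bot.calibration("wrist"); im=bot.capture("wrist")
print(o['time'],o['tool_pos'],o['tcp_rot'],o['joint_positions'],o['contact_force'])
import pickle; pickle.dump(c,open("w1.pkl","wb"))
cv2.imwrite("pics/w1.png",im[...,::-1])
E
```

```text
time: 0.65
tool_pos: [438.5, -367.0, 226.0]
tcp_rot: [-3.14, -0.0, 1.173]
contact_force: [1.1, -1.3, -0.0]
grip_width: 91.8
time: 1.15
tool_pos: [536.1, -318.0, 225.1]
tcp_rot: [-3.139, -0.001, 1.749]
contact_force: [-0.2, -0.5, -0.2]
grip_width: 91.7
1.15 [ 536.11 -317.99  225.15] [-3.14 -0.    1.75] [-0.66  0.53  1.23 -0.    1.39 -0.84] [-0.24 -0.5  -0.19]
```

View pics/w1.png

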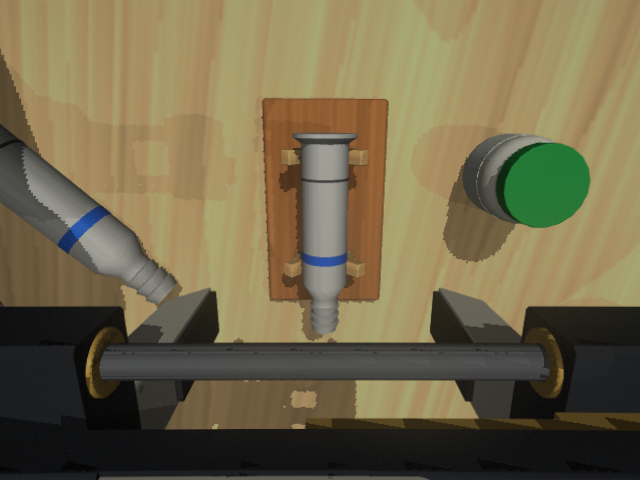

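Run:
```python
from h import *
import pickle
np.set_printoptions(precision=2,suppress=True)
c=pickle.load(open("w1.pkl","rb")); im=cv2.imread("pics/w1.png")
g=cv2.cvtColor(im,cv2.COLOR_BGR2HSV)
m=((g[...,1]<45)&(g[...,2]>60)).astype(np.uint8)
for r in (137,150,170,200,225,245,280,300,325):
    x=np.where(m[r,270:385])[0]+270
    print(r,x.min() if len(x) else None,x.max() if len(x) else None, onz(c,((x.min()+x.max())/2,r),55))
for r in (133,135,139,142): print("top flange",r,onz(c,(325,r),55)[:2],onz(c,(325,r),80)[:2])
x=(g[...,0]>105)&(g[...,0]<130)&(g[...,1]>120); x[:,:290]=0;x[:,370:]=0
ys,xs=np.where(x); print("band",xs.mean(),ys.mean(),onz(c,(xs.mean(),ys.mean()),73), onz(c,(324,332),60))
# rack corners
for uv in ((263,99),(387,99),(380,300),(270,300)): print("rack",onz(c,uv,14))
```

```text
137 294 356 [ 524.01 -251.19   55.  ]
150 302 347 [ 525.41 -261.06   55.  ]
170 302 347 [ 528.21 -276.5    55.  ]
200 302 346 [ 532.16 -300.58   55.  ]
225 303 346 [ 536.34 -321.33   55.  ]
245 303 345 [ 539.05 -338.62   55.  ]
280 304 345 [ 545.16 -369.92   55.  ]
300 312 336 [ 548.11 -388.67   55.  ]
325 312 335 [ 552.04 -412.9    55.  ]
top flange 133 [ 523.47 -248.21] [ 523.42 -247.69]
top flange 135 [ 523.74 -249.69] [ 523.67 -249.06]
top flange 139 [ 524.29 -252.68] [ 524.17 -251.82]
top flange 142 [ 524.7  -254.93] [ 524.55 -253.9 ]
band 324.1574585635359 260.2596685082873 [ 540.59 -346.01   73.  ] [ 553.27 -417.03   60.  ]
rack [ 465.94 -230.89   14.  ]
rack [ 571.06 -211.87   14.  ]
rack [ 606.11 -397.01   14.  ]
rack [ 498.33 -416.72   14.  ]
```

```bash
python3 -m inch '[0,0,-4,0,0,0,1, 0,0,-8,0,0,0,1, 0,0,-12,0,0,-0.3,1, 0,0,-16,0,0,-0.3,1, 0,0,-18.8,0,0,-0.3,1]'; python3 -m inch '[0,0,0,0,0,0,-1, 0,0,0,0,0,0,-1, 0,0,0,0,0,0,-1, 0,0,0,0,0,0,-1, 0,0,0,0,0,0,-1]'
```

```text
time: 1.7
tool_pos: [533.5, -318.6, 34.7]
tcp_rot: [-3.137, -0.003, 1.732]
contact_force: [0.3, 0.9, -0.3]
grip_width: 91.5
time: 2.2
tool_pos: [534.1, -319.2, 36.4]
tcp_rot: [-3.139, -0.001, 1.731]
contact_force: [0.2, -0.1, -1.0]
grip_width: 56.3
```

```bash
python3 -m inch '[0,0,0,0,0,0.5,-1, 0,0,0,0,0,0.5,-1, 0,0,0,0,0,0.5,-1, 0,0,0,0,0,0.5,-1, 0,0,0,0,0,0.5,-1]'
python3 - <<'E'
from h import *
print(bot.get_obs())
E
```

```text
time: 2.7
tool_pos: [535.8, -319.3, 37.3]
tcp_rot: [3.141, 0.001, 1.74]
contact_force: [3.8, 1.0, 2.9]
grip_width: 37.2
{'time': 2.7, 'joint_positions': array([-6.60127227e-01,  7.11044784e-01,  1.45401657e+00, -2.05916691e-04,
        9.75798279e-01, -8.29265472e-01]), 'dq': array([ 0.00034736, -0.00164599,  0.00168628,  0.00021008,  0.0016286 ,
        0.00142436]), 'tau': array([-2.36945853e+00, -5.45340085e+01, -1.77196956e+01, -9.96233672e-01,
        1.04474925e+00,  2.55844725e-02]), 'tool_pos': array([ 535.83539644, -319.32303646,   37.29085903]), 'tcp_rot': array([3.14122339e+00, 6.55780230e-04, 1.74004981e+00]), 'contact_force': array([3.82574081, 0.99522359, 2.87629114]), 'moment': array([ 0.15336494, -0.89043947, -0.03123761]), 'grip_width': 37.17747943788108}
```

```bash
python3 -m inch '[0,0,2,0,0,0,-1, 0,0,6,0,0,0,-1, 0,0,10,0,0,0,-1, 1,3,14,0,0,0,-1, 2,6,16,0,0,0,-1]'; python3 -m inch '[2,6,0,0,0,-2,-1, 4,10,0,0,0,-5,-1, 6,14,0,0,0,-8,-1, 8,18,0,0,0,-10,-1, 8.5,22,0,0,0,-10.6,-1]';python3 -m inch '[0,1,0,0,0,0,-1, 0,2,0,0,0,0,-1, 0,2,0,0,0,0,-1, 0,2,0,0,0,0,-1, 0,2,0,0,0,0,-1]'
python3 - <<'E'
from h import *
import pickle
o=bot.get_obs(); c=bot.calibration("wrist"); im=bot.capture("wrist")
print(o['time'],o['tool_pos'],o['tcp_rot'],o['contact_force'],o['moment'])
pickle.dump(c,open("w2.pkl","wb"))
cv2.imwrite("pics/w2.png",im[...,::-1])
E
```

```text
time: 3.2
tool_pos: [556.2, -259.9, 200.3]
tcp_rot: [3.139, 0.003, 1.738]
contact_force: [0.8, -0.2, -3.8]
grip_width: 37.5
time: 3.7
tool_pos: [642.0, -37.6, 199.1]
tcp_rot: [3.14, 0.003, 1.552]
contact_force: [0.1, -0.4, -3.6]
grip_width: 37.0
time: 4.2
tool_pos: [641.8, -19.2, 199.1]
tcp_rot: [3.14, 0.003, 1.551]
contact_force: [0.2, 0.3, -2.6]
grip_width: 37.2
4.2 [641.83248296 -19.22362369 199.11412879] [3.14026088 0.00328267 1.5505362 ] [ 0.24775279  0.26347399 -2.62430933] [ 0.00164446 -0.06399132 -0.01914986]
```

View pics/w2.png

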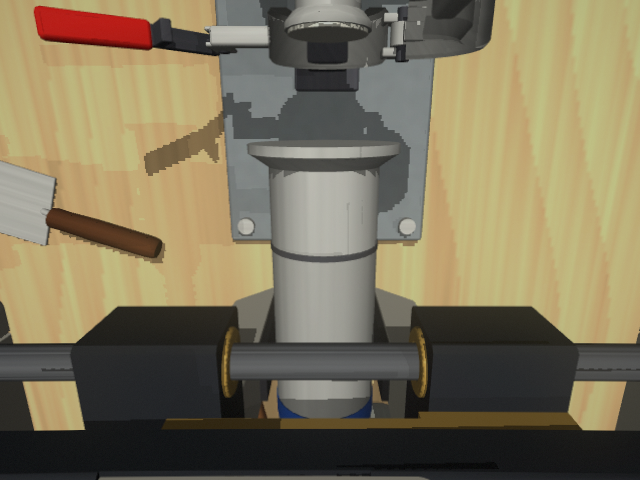

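```bash
python3 -m inch '[0,1.5,0,0,0,0,-1, 0,3,0,0,0,0,-1, 0,3,0,0,0,0,-1, 0,3,0,0,0,0,-1, 0,3,0,0,0,0,-1]'
python3 - <<'E'
from h import *
import pickle
o=bot.get_obs(); c=bot.calibration("wrist"); im=bot.capture("wrist")
print(o['time'],o['tool_pos'],o['tcp_rot'],o['contact_force'],o['moment'])
pickle.dump((c,o),open("w3.pkl","wb"))
cv2.imwrite("pics/w3.png",im[...,::-1])
crop(im[...,::-1],180,0,330,250,"w3c",2.4)
E
```

```text
time: 4.75
tool_pos: [641.9, 11.0, 199.2]
tcp_rot: [3.14, 0.003, 1.551]
contact_force: [0.4, -0.1, -3.4]
grip_width: 37.2
4.75 [641.87003807  11.00934464 199.16047646] [3.14016969 0.00340072 1.55093561] [ 0.41189306 -0.06950737 -3.39256301] [-0.00593794 -0.08832582  0.00435204]
```

View pics/w3c.png

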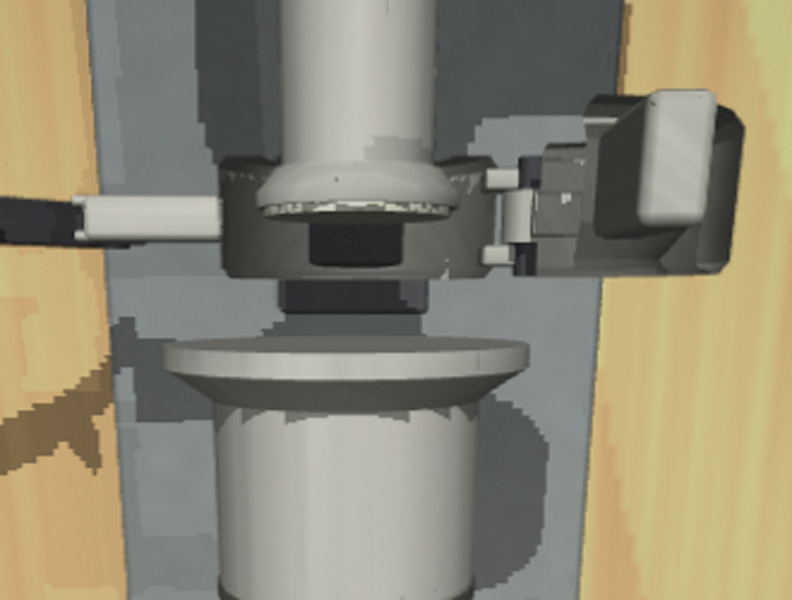

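Run:
```python
from h import *
import pickle
np.set_printoptions(precision=1,suppress=True)
c,o=pickle.load(open("w3.pkl","rb"))
W=lambda u,v:(180+(u+.5)/2.4-.5,(v+.5)/2.4-.5)
for n,u,v,z in [("gasketL",260,210,95),("gasketR",457,210,95),("ringFL",226,277,95),("ringFR",488,277,95),("ringBL",222,160,95),("ringBR",495,160,95),
 ("tubeFL",165,355,217.9),("tubeFR",529,352,217.9),("tubeTop",347,342,217.9+25),("tubeTop2",347,376,217.9+25),("tubeL",217,500,217.9),("tubeR",477,500,217.9),("plateL0",92,10,8),("plateL1",127,580,8),("plateR0",622,100,8),("plateR1",581,580,8),("ear",680,155,195),("leverbase",80,217,75)]:
    print(n,onz(c,W(u,v),z))
c2=pickle.load(open("w2.pkl","rb"))
for n,u,v in [("boltL",246,227),("boltR",408,227)]: print(n,onz(c2,(u,v),12))
print(np.degrees(o['tcp_rot'][2]))
```

```text
gasketL [621.7 109.8  95. ]
gasketR [671.4 108.9  95. ]
ringFL [612.2  93.9  95. ]
ringFR [679.6  92.7  95. ]
ringBL [612.7 121.6  95. ]
ringBR [680.7 120.3  95. ]
tubeFL [617.6  81.6 217.9]
tubeFR [668.5  81.1 217.9]
tubeTop [643.1  84.1 242.9]
tubeTop2 [643.   80.3 242.9]
tubeL [623.7  60.9 217.9]
tubeR [661.7  60.2 217.9]
plateL0 [563.9 176.4   8. ]
plateL1 [558.8 -12.2   8. ]
plateR0 [733.9 147.6   8. ]
plateR1 [729.3 -15.3   8. ]
ear [694.7 108.6 195. ]
leverbase [571.  110.4  75. ]
boltL [572.6 -28.2  12. ]
boltR [715.4 -30.9  12. ]
88.86206499318607
```

```bash
python3 -m inch '[0,0,-2.5,0,0,0,-1, 0.2,0,-5,0,0,0,-1, 0.3,0,-7.5,0,0,0,-1, 0.3,0,-8.6,0,0,0,-1, 0.3,0,-8.6,0,0,0,-1]'
python3 - <<'E'
from h import *
import pickle
o=bot.get_obs(); c=bot.calibration("wrist"); im=bot.capture("wrist")
print(o['time'],o['tool_pos'],o['tcp_rot'],o['contact_force'],o['moment'])
pickle.dump((c,o),open("w4.pkl","wb"))
cv2.imwrite("pics/w4.png",im[...,::-1])
crop(im[...,::-1],180,0,330,250,"w4c",2.4)
im=bot.capture("scene"); crop(im[...,::-1],200,200,200,150,"s4c",4)
E
```

```text
time: 5.3
tool_pos: [643.9, 10.6, 111.4]
tcp_rot: [-3.139, 0.003, 1.55]
contact_force: [0.1, 0.4, -2.6]
grip_width: 37.3
5.3 [643.86825893  10.59373437 111.39448472] [-3.13929074  0.00314332  1.5502103 ] [ 0.09255788  0.37766037 -2.59251571] [-0.01369156 -0.07087486 -0.0413442 ]
```

View pics/w4c.png

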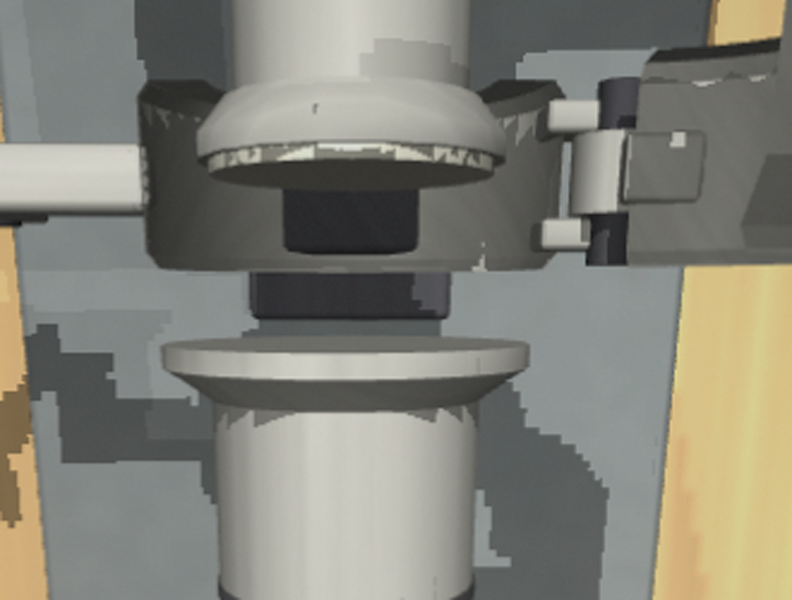

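View pics/s4c.png

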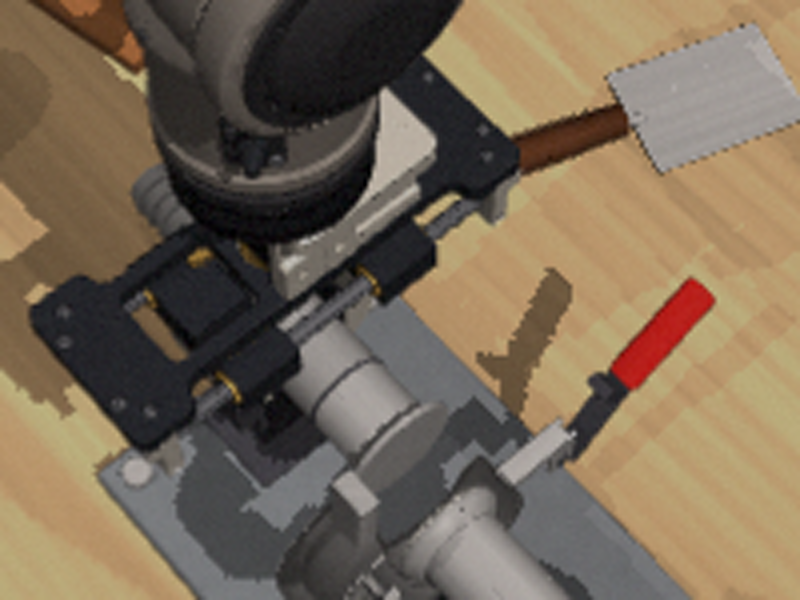

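Run:
```python
from h import *
import pickle
np.set_printoptions(precision=1,suppress=True)
c,o=pickle.load(open("w4.pkl","rb"))
W=lambda u,v:(180+(u+.5)/2.4-.5,(v+.5)/2.4-.5)
za=o['tool_pos'][2]+18.8
for n,u,v,z in [("rimL",198,158,95),("rimR",507,158,95),("gasketL",208,165,95),("gasketR",496,165,95),("gasketTop",352,148,120),("ringFL",150,262,95),("ringFR",556,260,95),("ringFbot",352,271,95),("ringBL",139,92,95),("ringBR",564,92,95),
 ("tubeFL",162,356,za),("tubeFR",529,354,za),("tubeTopface",346,340,za+25.5),("tubeTopback",346,377,za+25.5),("tubeL",217,500,za),("tubeR",477,500,za),("plateL0",5,120,8),("plateL1",45,580,8),("plateR0",685,270,8),("plateR1",655,580,8)]:
    print(n,onz(c,W(u,v),z))
```

```text
rimL [621.  110.8  95. ]
rimR [672.1 109.8  95. ]
gasketL [622.6 109.7  95. ]
gasketR [670.3 108.8  95. ]
gasketTop [646.4 108.6 120. ]
ringFL [611.7  94.7  95. ]
ringFR [680.9  93.7  95. ]
ringFbot [646.2  92.6  95. ]
ringBL [612.  120.8  95. ]
ringBR [681.  119.4  95. ]
tubeFL [619.3  81.1 130.2]
tubeFR [670.6  80.4 130.2]
tubeTopface [645.2  83.9 155.7]
tubeTopback [645.1  79.8 155.7]
tubeL [625.8  60.5 130.2]
tubeR [663.8  59.8 130.2]
plateL0 [561.9 131.    8. ]
plateL1 [558.5  13.4   8. ]
plateR0 [731.4  92.9   8. ]
plateR1 [729.9  10.3   8. ]
```

```bash
python3 -m inch '[0.05,1,0,0,0,0,-1, 0.14,2,0,0,0,0,-1, 0.14,2,0,0,0,0,-1, 0.14,2,0,0,0,0,-1, 0.14,2,0,0,0,0,-1]'
python3 - <<'E'
from h import *
import pickle
o=bot.get_obs(); c=bot.calibration("wrist"); im=bot.capture("wrist")
print(o['time'],o['tool_pos'],o['tcp_rot'],o['contact_force'],o['moment'])
pickle.dump((c,o),open("w5.pkl","wb"))
crop(im[...,::-1],180,0,330,250,"w5c",2.4)
E
```

```text
time: 5.9
tool_pos: [646.9, 30.6, 114.3]
tcp_rot: [3.138, 0.004, 1.551]
contact_force: [-0.2, -0.1, -3.8]
grip_width: 37.6
5.9 [646.92606923  30.62465128 114.33189573] [3.13849966 0.00367832 1.55063824] [-0.1542608  -0.14742769 -3.7504251 ] [-0.03578013 -0.0758107   0.00972602]
```

View pics/w5c.png

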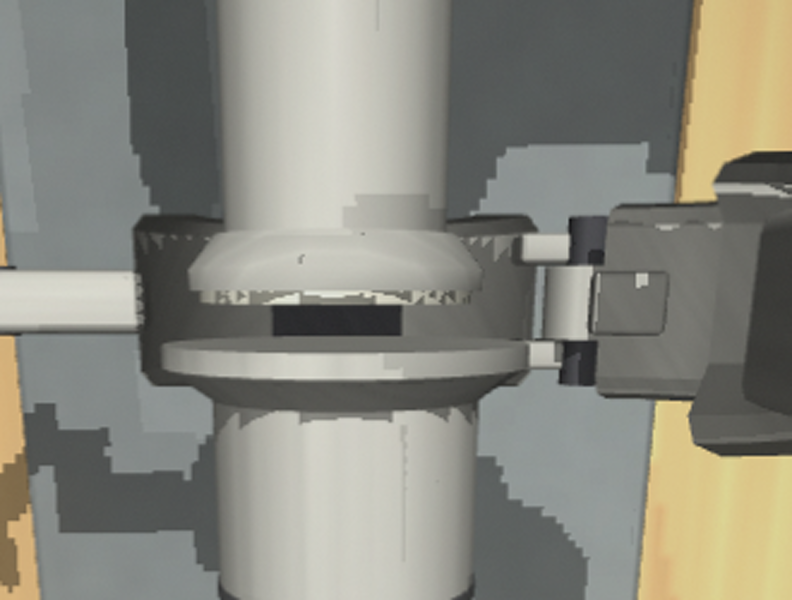

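```bash
cat > m.py <<'E'
from h import *
import pickle,sys
np.set_printoptions(precision=1,suppress=True)
W=lambda u,v:(180+(u+.5)/2.4-.5,(v+.5)/2.4-.5)
E
python3 - <<'E'
from m import *
c,o=pickle.load(open("w5.pkl","rb"))
for za in (130.2,133.1):
  for n,u,v,z in [("rimL",190,280,95),("rimR",482,280,95),("ringFL",148,380,95),("ringFR",527,380,95),("ringBL",134,225,95),("ringBR",538,225,95),("ringFbot",160,386,95),
 ("tubeFL",162,356,za),("tubeFR",529,354,za),("tubeTopface",346,340,za+25.5),("tubeTopback",346,377,za+25.5),("tubeL",217,500,za),("tubeR",477,500,za)]:
    print(n,onz(c,W(u,v),z))
E
```

```text
rimL [621.  111.7  95. ]
rimR [671.9 110.8  95. ]
ringFL [612.4  94.8  95. ]
ringFR [680.4  93.5  95. ]
ringBL [612.  120.8  95. ]
ringBR [681.3 119.5  95. ]
ringFbot [614.4  93.7  95. ]
tubeFL [621.7 101.  130.2]
tubeFR [674.1 100.3 130.2]
tubeTopface [648.  103.9 155.7]
tubeTopback [647.9  99.6 155.7]
tubeL [628.3  79.9 130.2]
tubeR [667.1  79.2 130.2]
rimL [621.  111.7  95. ]
rimR [671.9 110.8  95. ]
ringFL [612.4  94.8  95. ]
ringFR [680.4  93.5  95. ]
ringBL [612.  120.8  95. ]
ringBR [681.3 119.5  95. ]
ringFbot [614.4  93.7  95. ]
tubeFL [622.2 101.1 133.1]
tubeFR [673.5 100.4 133.1]
tubeTopface [648.  104.  158.6]
tubeTopback [647.9  99.9 158.6]
tubeL [628.7  80.5 133.1]
tubeR [666.7  79.8 133.1]
```

```bash
python3 -m inch '[-0.1,0,-0.7,0,0,0,-1, -0.15,0,-1.4,0,0,0,-1, -0.15,0,-2.1,0,0,0,-1, -0.15,0,-2.6,0,0,0,-1, -0.15,0,-2.6,0,0,0,-1]'
python3 - <<'E'
from h import *
import pickle
o=bot.get_obs(); c=bot.calibration("wrist"); im=bot.capture("wrist")
print(o['time'],o['tool_pos'],o['tcp_rot'],o['contact_force'],o['moment'])
pickle.dump((c,o),open("w6.pkl","wb"))
crop(im[...,::-1],180,0,330,250,"w6c",2.4)
E
```

```text
time: 6.45
tool_pos: [645.0, 30.5, 87.0]
tcp_rot: [3.14, 0.003, 1.55]
contact_force: [0.9, 0.7, -3.9]
grip_width: 37.1
6.45 [644.97844763  30.51428941  87.03325715] [3.14024255 0.00331709 1.55012137] [ 0.86951244  0.71880277 -3.89639525] [ 0.06226771 -0.13405597  0.02618286]
```

View pics/w6c.png

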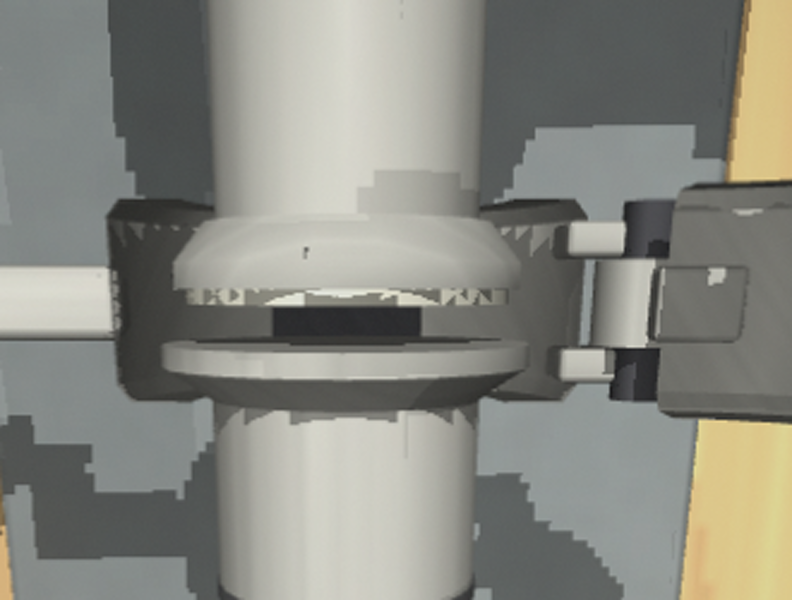

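Run:
```python
from m import *
c,o=pickle.load(open("w6.pkl","rb"))
za=105.8
for n,u,v,z in [("rimL",174,283,95),("rimR",521,283,95),("gasketTop",345,300,120),("ringFL",122,390,95),("ringFR",580,390,95),("ringBL",107,212,95),("ringBR",587,212,95),("ringFbot",140,400,95),
 ("tubeFL",162,356,za),("tubeFR",528,354,za),("tubeTopface",346,340,za+25.5),("tubeTopback",346,377,za+25.5),("tubeL",217,500,za),("tubeR",477,500,za)]:
    print(n,onz(c,W(u,v),z))
```

```text
rimL [620.9 110.8  95. ]
rimR [672.  109.9  95. ]
gasketTop [646.1 108.1 120. ]
ringFL [611.8  95.5  95. ]
ringFR [681.5  94.1  95. ]
ringBL [611.9 120.7  95. ]
ringBR [681.2 119.4  95. ]
ringFbot [614.5  93.9  95. ]
tubeFL [620.3 101.  105.8]
tubeFR [671.5 100.3 105.8]
tubeTopface [646.1 103.9 131.3]
tubeTopback [646.1  99.7 131.3]
tubeL [626.8  80.4 105.8]
tubeR [664.8  79.7 105.8]
```

```bash
python3 -m inch '[0.03,0,-0.2,0,0,0,-1, 0.03,0,-0.4,0,0,0,-1, 0.03,0,-0.6,0,0,0,-1, 0.03,0,-0.8,0,0,0,-1, 0.03,0,-0.8,0,0,0,-1]'
```

```text
time: 7.0
tool_pos: [645.5, 31.0, 79.7]
tcp_rot: [3.139, 0.003, 1.55]
contact_force: [0.0, 2.5, -1.3]
grip_width: 37.1
```

```bash
python3 -m inch '[0,0,-0.1,0,0,0,-1, 0,0,-0.2,0,0,0,-1, 0,0,-0.3,0,0,0,-1, 0,0,-0.4,0,0,0,-1, 0,0,-0.4,0,0,0,-1]'
python3 - <<'E'
from h import *
import pickle
o=bot.get_obs(); c=bot.calibration("wrist"); im=bot.capture("wrist")
print(o['time'],o['tool_pos'],o['tcp_rot'],o['contact_force'],o['moment'])
pickle.dump((c,o),open("w7.pkl","wb"))
crop(im[...,::-1],180,0,330,250,"w7c",2.4)
E
```

```text
time: 7.5
tool_pos: [645.6, 31.4, 78.3]
tcp_rot: [3.138, 0.003, 1.551]
contact_force: [-7.4, 3.6, 13.6]
grip_width: 37.4
7.5 [645.62343172  31.39684824  78.31983108] [3.13785217e+00 2.53310845e-03 1.55053337e+00] [-7.43033797  3.59899365 13.61386473] [0.59222233 1.04109365 0.05285947]
```

View pics/w7c.png

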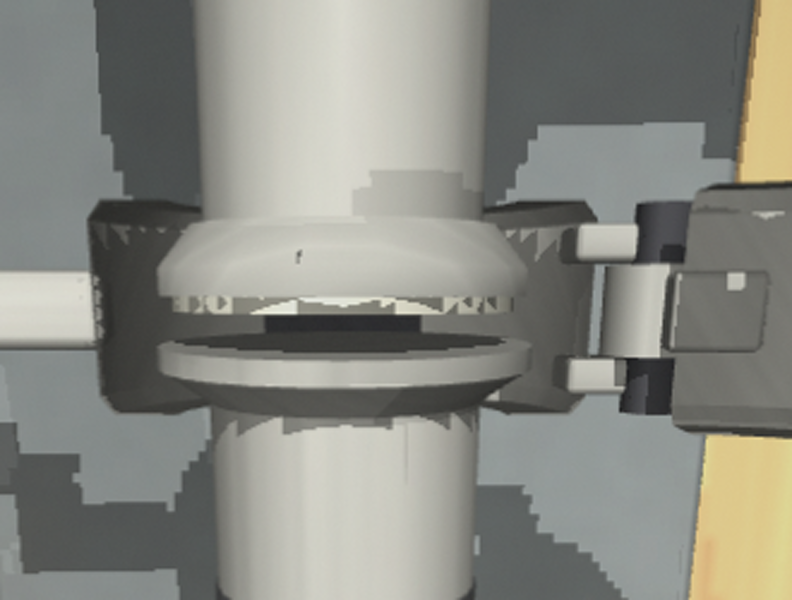

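```bash
python3 -m inch '[-0.03,0.05,0.05,0,0,0,-1, -0.03,0.1,0.05,0,0,0,-1, -0.03,0.15,0.05,0,0,0,-1, -0.03,0.2,0.05,0,0,0,-1, -0.03,0.2,0.05,0,0,0,-1]'
python3 - <<'E'
from h import *
import pickle
o=bot.get_obs(); c=bot.calibration("wrist"); im=bot.capture("wrist")
print(o['time'],o['tool_pos'],o['tcp_rot'],o['contact_force'],o['moment'])
pickle.dump((c,o),open("w8.pkl","wb"))
crop(im[...,::-1],180,0,330,250,"w8c",2.4)
im=bot.capture("scene"); crop(im[...,::-1],200,200,200,150,"s8c",4)
E
```

```text
time: 8.05
tool_pos: [645.2, 33.2, 78.2]
tcp_rot: [3.138, 0.003, 1.55]
contact_force: [0.6, 1.2, -3.1]
grip_width: 37.4
8.05 [645.24759098  33.18984742  78.2373324 ] [3.13845457e+00 2.79071292e-03 1.55039083e+00] [ 0.61279148  1.17691928 -3.10149596] [ 0.01335451 -0.13064828  0.03785041]
```

View pics/w8c.png

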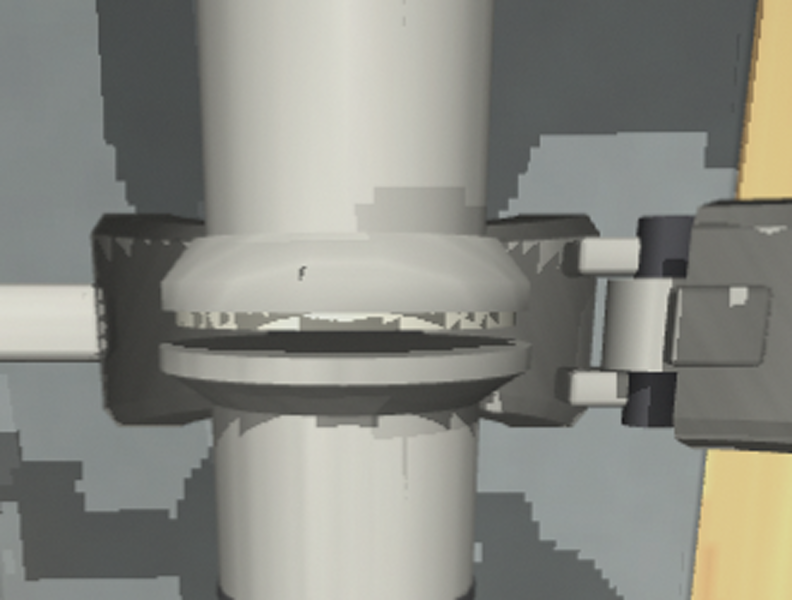

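View pics/s8c.png

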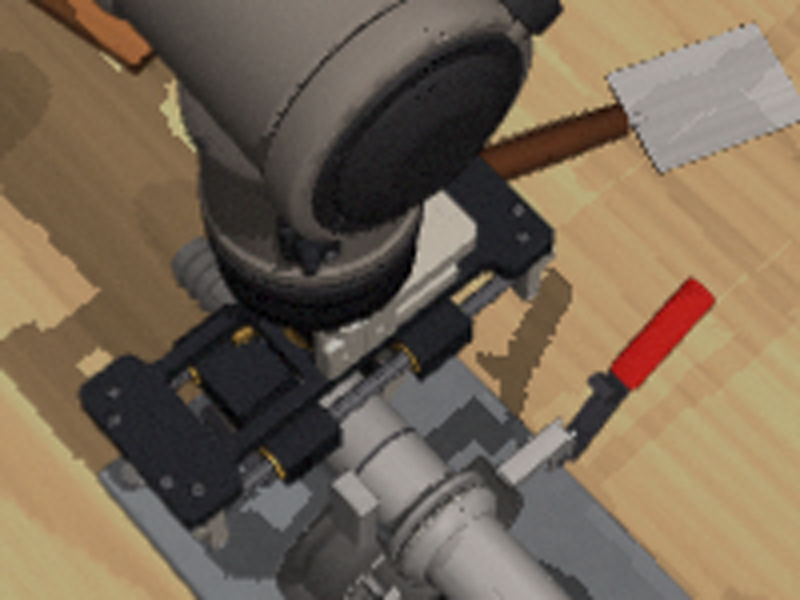

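```bash
python3 -m inch '[0,0.02,-0.05,0,0,0,-1, 0,0.04,-0.1,0,0,0,-1, 0,0.06,-0.15,0,0,0,-1, 0,0.06,-0.2,0,0,0,-1, 0,0.06,-0.2,0,0,0,-1]'
python3 - <<'E'
from h import *
import pickle
o=bot.get_obs(); c=bot.calibration("wrist"); im=bot.capture("wrist")
print(o['time'],o['tool_pos'],o['tcp_rot'],o['contact_force'],o['moment'])
pickle.dump((c,o),open("w9.pkl","wb"))
crop(im[...,::-1],180,0,330,250,"w9c",2.4)
E
```

```text
time: 8.65
tool_pos: [645.3, 33.7, 77.0]
tcp_rot: [3.138, 0.003, 1.55]
contact_force: [-3.2, -0.3, 3.4]
grip_width: 36.9
8.65 [645.27857919  33.68949539  77.0154524 ] [3.13795778e+00 2.95057374e-03 1.55037531e+00] [-3.2030602  -0.29448611  3.37229783] [-0.17649095  0.40984355 -0.10654945]
```

View pics/w9c.png

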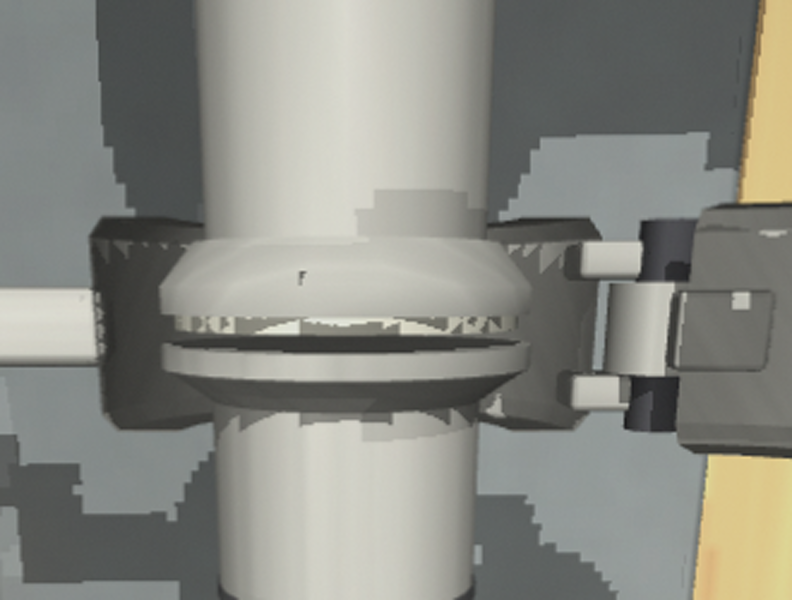

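```bash
python3 -m inch '[-0.02,0.02,-0.02,0,0,-0.3,-1, -0.03,0.04,-0.05,0,0,-0.3,-1, -0.03,0.05,-0.1,0,0,-0.3,-1, -0.03,0.06,-0.13,0,0,-0.3,-1, -0.03,0.06,-0.13,0,0,-0.3,-1]'
python3 - <<'E'
from h import *
o=bot.get_obs()
print(o['time'],o['tool_pos'],o['tcp_rot'],o['contact_force'],o['moment'])
E
```

```text
time: 9.2
tool_pos: [645.2, 33.9, 76.7]
tcp_rot: [3.137, 0.004, 1.545]
contact_force: [-4.1, -2.6, 7.9]
grip_width: 37.2
9.2 [645.2234434   33.94773081  76.71965154] [3.13693542 0.00355483 1.54527871] [-4.12855851 -2.60734183  7.86258989] [-0.35147688  0.53023246 -0.01252359]
```

```bash
python3 -m inch '[-0.03,0,-0.02,-0.2,0,-0.2,-1, -0.05,0,-0.05,-0.4,0,-0.3,-1, -0.05,0,-0.08,-0.5,0,-0.3,-1, -0.05,0,-0.1,-0.5,0,-0.3,-1, -0.05,0,-0.1,-0.5,0,-0.3,-1]'
python3 - <<'E'
from h import *
import pickle
o=bot.get_obs(); c=bot.calibration("wrist"); im=bot.capture("wrist")
print(o['time'],o['tool_pos'],o['tcp_rot'],o['contact_force'],o['moment'])
pickle.dump((c,o),open("w10.pkl","wb"))
crop(im[...,::-1],180,0,330,250,"w10c",2.4)
im=bot.capture("scene"); crop(im[...,::-1],200,200,200,150,"s10c",4)
E
```

```text
time: 9.7
tool_pos: [645.2, 33.8, 76.7]
tcp_rot: [3.135, 0.013, 1.54]
contact_force: [-2.5, -1.8, 8.2]
grip_width: 36.7
9.7 [645.234881    33.76256023  76.68601969] [3.13511962 0.01288816 1.54038354] [-2.53074981 -1.77525659  8.17594324] [-0.33708604  0.33228048  0.16873039]
```

View pics/w10c.png

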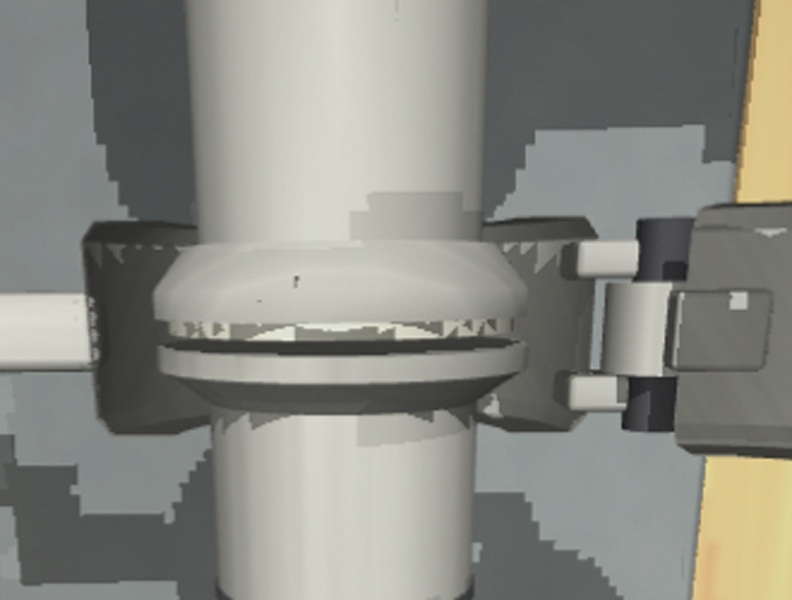

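```bash
python3 -m inch '[-0.03,0.05,0,0,0,0,-1, -0.03,0.1,0,0,0,0,-1, -0.03,0.12,0,0,0,0,-1, -0.03,0.12,0,0,0,0,-1, -0.03,0.12,0,0,0,0,-1]'
python3 - <<'E'
from h import *
import pickle
o=bot.get_obs(); c=bot.calibration("wrist"); im=bot.capture("wrist")
print(o['time'],o['tool_pos'],o['tcp_rot'],o['contact_force'],o['moment'])
pickle.dump((c,o),open("w10.pkl","wb"))
crop(im[...,::-1],180,0,330,250,"w11c",2.4)
E
```

```text
time: 10.3
tool_pos: [645.3, 34.6, 76.8]
tcp_rot: [3.134, 0.013, 1.54]
contact_force: [-0.3, -4.3, 2.3]
grip_width: 37.3
10.3 [645.25801675  34.64533575  76.75907492] [3.13441519 0.01316719 1.54022643] [-0.34224296 -4.30338437  2.33570108] [-0.65168604 -0.16183845  0.15033208]
```

View pics/w11c.png

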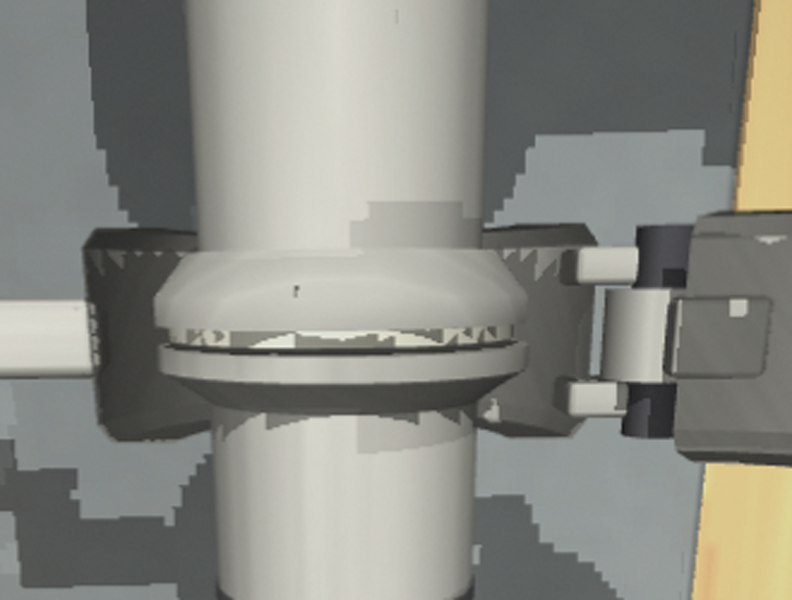

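View pics/s10c.png

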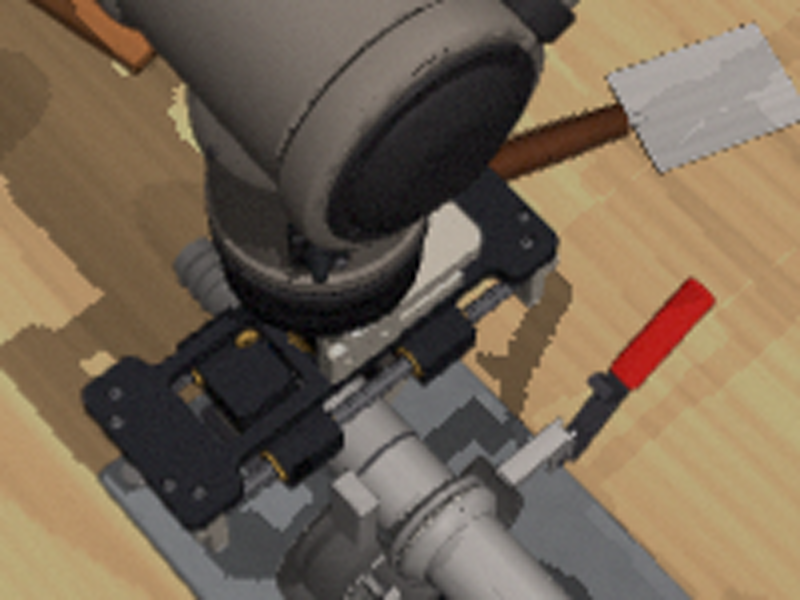

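```bash
python3 -m inch '[-0.02,0.03,-0.05,0,0,0,-1, -0.02,0.03,-0.08,0,0,0,-1, -0.02,0.03,-0.1,0,0,0,-1, -0.02,0.03,-0.1,0,0,0,-1, -0.02,0.03,-0.1,0,0,0,-1]'
python3 - <<'E'
from h import *
o=bot.get_obs()
print(o['time'],o['tool_pos'],o['tcp_rot'],o['contact_force'],o['moment'])
E
```

```text
time: 10.85
tool_pos: [645.3, 34.7, 76.7]
tcp_rot: [3.133, 0.014, 1.54]
contact_force: [-2.2, -4.8, 7.5]
grip_width: 37.2
10.85 [645.27994933  34.71803023  76.67962612] [3.13347289 0.01357499 1.54028337] [-2.23400468 -4.82656854  7.48668834] [-0.81662538  0.25341802  0.14606645]
```

```bash
python3 -m inch '[0,0,0,0,0,0,-0.15, 0,0,0,0,0,0,-0.1, 0,0,0,0,0,0,0, 0,0,0,0,0,0,0.2, 0,0,0,0,0,0,0.4]'
python3 - <<'E'
from h import *
o=bot.get_obs(); im=bot.capture("wrist")
print(o['time'],o['tool_pos'],o['tcp_rot'],o['contact_force'],o['moment'])
crop(im[...,::-1],180,0,330,250,"w12c",2.4)
E
```

```text
time: 11.35
tool_pos: [645.1, 35.0, 76.4]
tcp_rot: [3.134, 0.013, 1.54]
contact_force: [-0.6, -0.3, -0.6]
grip_width: 57.3
11.35 [645.1326833   35.04430142  76.37351188] [3.13397561 0.01325348 1.54044597] [-0.64304808 -0.33204346 -0.64492894] [-0.03312177 -0.07512846  0.03433655]
```

View pics/w12c.png

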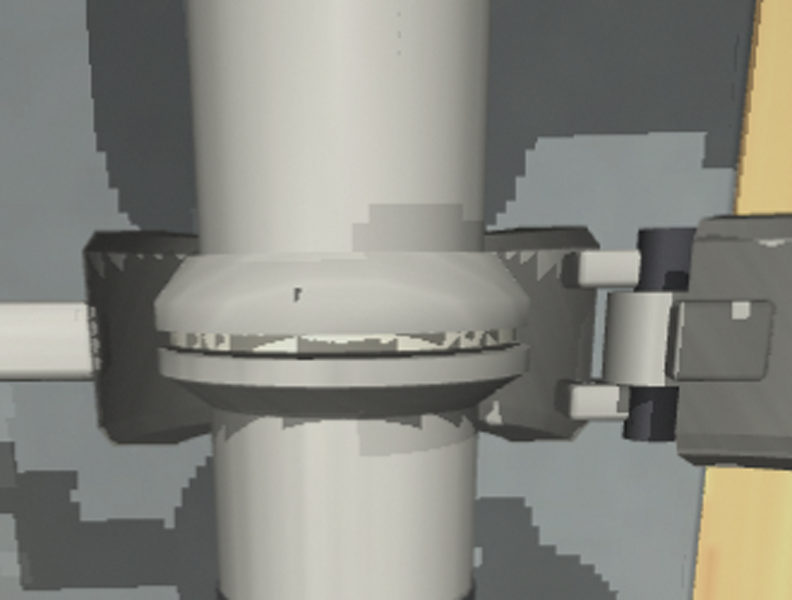

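```bash
python3 -m inch '[0,0,1,0,0,0,0.4, 0,0,5,0.3,0,0,0.4, 0,0,9,0.7,0,0,0.4, 0,0,13,0.7,0.2,0,0.4, 0,0,17,0.7,0.2,0,0.4]'
python3 - <<'E'
from h import *
import pickle
o=bot.get_obs(); c=bot.calibration("wrist"); im=bot.capture("wrist")
print(o['time'],o['tool_pos'],o['tcp_rot'],o['contact_force'],o['moment'])
pickle.dump((c,o),open("w13.pkl","wb"))
cv2.imwrite("pics/w13.png",im[...,::-1])
im=bot.capture("scene"); crop(im[...,::-1],200,220,200,150,"s13c",4)
crop(bot.capture("top")[...,::-1],200,130,140,125,"t13c",5)
E
```

```text
time: 11.9
tool_pos: [645.0, 35.0, 249.0]
tcp_rot: [3.137, 0.001, 1.54]
contact_force: [0.6, 0.5, -0.0]
grip_width: 64.2
11.9 [644.95837894  34.95371282 249.03181181] [3.13692088e+00 1.15548883e-03 1.54036103e+00] [ 0.56183832  0.5342747  -0.02720536] [-0.02887221 -0.12558119 -0.01270197]
```

View pics/w13.png

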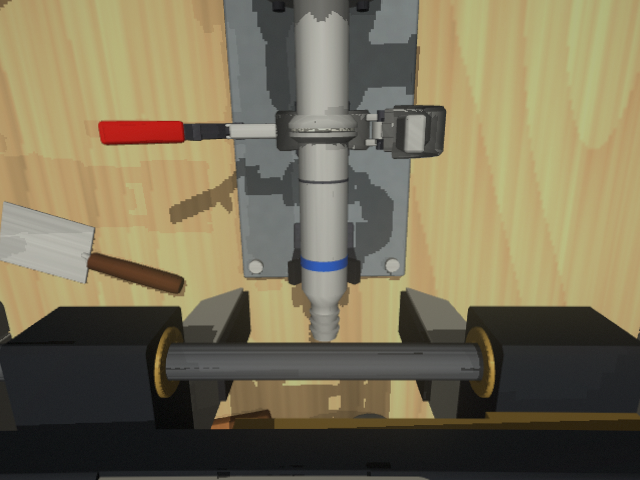

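View pics/s13c.png

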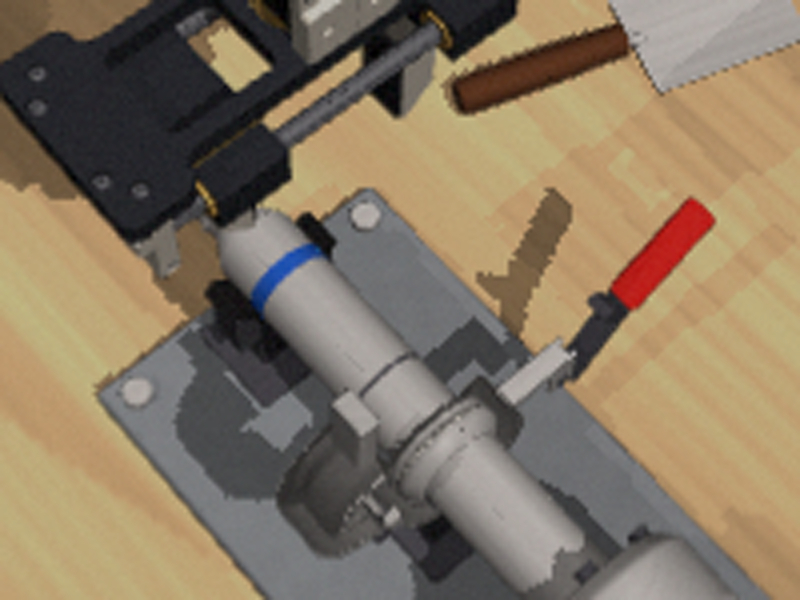

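Run:
```python
from m import *
c,o=pickle.load(open("w13.pkl","rb")); cs=bot.calibration("scene"); ct=bot.calibration("top")
for u in (403,413,425):
  for v in (114,132,152): print(u,v,onz(c,(u,v),209))
im=cv2.imread("pics/w13.png").astype(int)
m=(im[...,2]>130)&(im[...,1]<60)&(im[...,0]<60); ys,xs=np.where(m); print(xs.mean(),ys.mean(),xs.min(),xs.max(),ys.min(),ys.max())
r=[ray(c,(xs.mean(),ys.mean())),ray(cs,(365.4,283.1)),ray(ct,(258.9,240.6))]
print(tri(r)); print(tri(r[:2]))
# ends: scene handle ends crop
S=lambda u,v:(200+u/4,220+v/4)
print("tip",tri([ray(c,(100,132)),ray(cs,S(700,213))]),"inner",tri([ray(c,(183,132)),ray(cs,S(627,293))]))
```

```text
403 114 [684.1 115.8 209. ]
403 132 [684.4 107.7 209. ]
403 152 [684.6  98.5 209. ]
413 114 [688.8 115.7 209. ]
413 132 [689.1 107.6 209. ]
413 152 [689.4  98.4 209. ]
425 114 [694.4 115.5 209. ]
425 132 [694.8 107.4 209. ]
425 152 [695.2  98.2 209. ]
140.3233392122281 130.93709582598473 99 182 121 143
(array([517.3, 110.2, 105.4]), [np.float64(1.5855939795756588), np.float64(2.4287022028462624), np.float64(0.8809435220854708)])
(array([521.2, 111.1, 113.6]), [np.float64(1.7022254251740383), np.float64(1.7022254251741025)])
tip (array([499.8, 111.6, 125.1]), [np.float64(2.172143085769532), np.float64(2.172143085769573)]) inner (array([541.1, 109.5,  93.9]), [np.float64(1.05681762689328), np.float64(1.0568176268932528)])
```

Run:
```python
from h import *
a=cv2.imread("pics/w13.png"); crop(a,80,80,400,120,"w13c",2)
```

```text
(no output)
```

View pics/w13c.png

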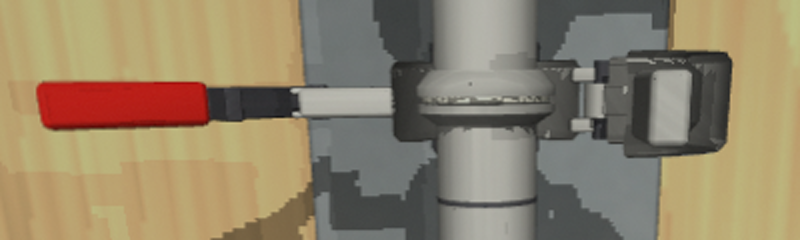

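```bash
python3 -m inch '[2,1,0,0,0,-8,-1, 4,2,0,0,0,-16,-1, 6,4,0,0,0,-24,-1, 7.5,5.5,0,0,0,-32,-1, 7.5,7,0,0,0,-40,-1]'; python3 -m inch '[0,0,0,0,0,-8,-1, 0,0,0,0,0,-16,-1, 0,0,0,0,0,-24,-1, 0,0,0,0,0,-32,-1, 0,0,0,0,0,-40,-1]';python3 -m inch '[0,0,0,0,0,-8,-1, 0,0,0,0,0,-8,-1, 0,0,0,0,0,-8,-1, 0,0,0,0,0,-8,-1, 0,0,0,0,0,-8,-1]'
python3 - <<'E'
from h import *
import pickle
o=bot.get_obs(); c=bot.calibration("wrist"); im=bot.capture("wrist")
print(o['time'],o['tool_pos'],o['tcp_rot'],o['joint_positions'],o['contact_force'],o['moment'])
pickle.dump((c,o),open("w14.pkl","wb"))
cv2.imwrite("pics/w14.png",im[...,::-1])
E
```

```text
time: 12.55
tool_pos: [722.2, 105.4, 248.2]
tcp_rot: [3.132, 0.003, 0.836]
contact_force: [-0.0, -0.5, -0.6]
grip_width: 28.7
time: 13.05
tool_pos: [721.7, 105.5, 246.7]
tcp_rot: [3.132, 0.006, 0.133]
contact_force: [-0.4, 1.1, 0.1]
grip_width: 0.4
time: 13.55
tool_pos: [721.6, 105.5, 246.6]
tcp_rot: [3.132, 0.006, -0.005]
contact_force: [-0.2, -0.1, 0.9]
grip_width: 0.4
13.55 [721.60352634 105.5107     246.56516211] [ 3.13237109  0.0062962  -0.00533393] [ 0.0441362   0.75327199  0.76766541 -0.00891321  1.62739751  1.61976319] [-0.19530055 -0.11581968  0.87750421] [0.0768406  0.04570133 0.00067667]
```

View pics/w14.png

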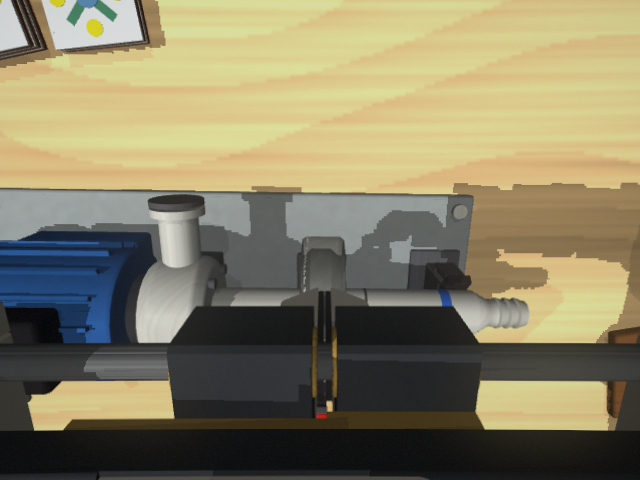

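Run:
```python
from m import *
for a in range(95,-5,-10):
    r=np.radians(a);u=np.array([-np.cos(r),np.sin(r)]);n=np.array([np.sin(r),np.cos(r)])
    s=-8+16*(90-a)/86
    t=np.array([690.4,95])+(102+s)*u+5*n+np.array([10,0])
    print(a,t, "rel", (t-np.array([721.6,246.6]))/10)
```

```text
95 [713.5 187.3] rel [-0.8 -5.9]
85 [697.1 190. ] rel [-2.4 -5.7]
75 [680.2 189.8] rel [-4.1 -5.7]
65 [663.2 186.5] rel [-5.8 -6. ]
55 [646.8 180.2] rel [-7.5 -6.6]
45 [631.5 170.9] rel [-9.  -7.6]
35 [617.9 158.9] rel [-10.4  -8.8]
25 [606.4 144.4] rel [-11.5 -10.2]
15 [597.4 127.8] rel [-12.4 -11.9]
5 [591.4 109.6] rel [-13.  -13.7]
```

```bash
python3 -m inch '[0,0,-2,0.5,0,0,-1, 0,0.05,-4,0.5,0,0,-1, 0,0.1,-5.6,0.5,0,0,-1, 0,0.1,-5.7,0.5,0,0,-1, 0,0.1,-5.7,0.5,0,0,-1]'; python3 -m inch '[-1,0,0,0,0,0,-1, -2,0,0,0,0,0,-1, -3,0,0,0,0,0,-1, -4,0,0.0,0,0,0,-1, -4,0,0,0,0,0,-1]'
python3 - <<'E'
from h import *
im=bot.capture("scene"); crop(im[...,::-1],200,220,200,150,"s15c",4)
E
```

```text
time: 14.1
tool_pos: [721.7, 106.5, 189.9]
tcp_rot: [3.141, 0.006, -0.005]
contact_force: [0.3, -0.6, -0.0]
grip_width: 0.6
time: 14.6
tool_pos: [681.8, 106.7, 192.0]
tcp_rot: [3.141, 0.004, -0.005]
contact_force: [-0.2, 0.1, 0.3]
grip_width: 0.4
```

View pics/s15c.png

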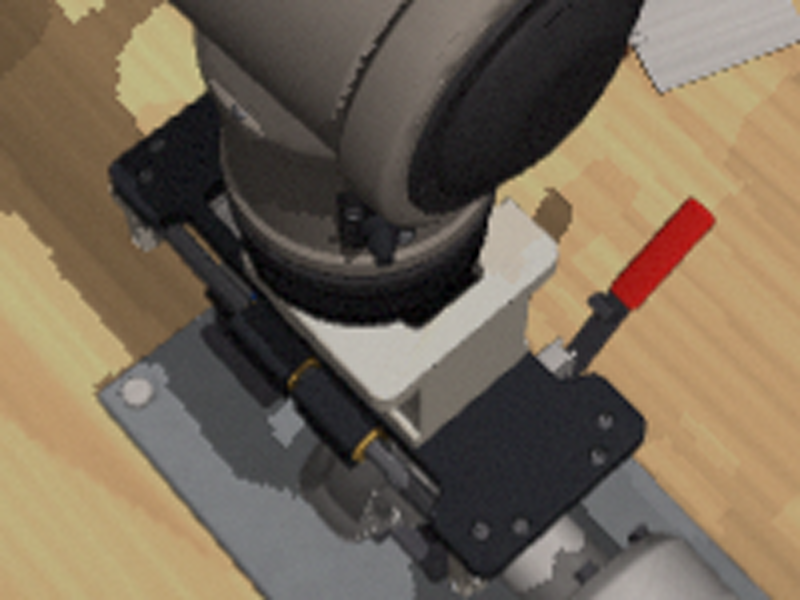

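```bash
python3 -m inch '[-1.9,0.03,-0.5,0,0,0,-1, -3.5,0.07,-1.2,0,0,0,-1, -5,0.1,-2.1,0,0,0,-1, -6.4,0.12,-3.3,0,0,0,-1, -6.4,0.12,-3.3,0,0,0,-1]'
python3 - <<'E'
from h import *
o=bot.get_obs(); im=bot.capture("wrist"); cv2.imwrite("pics/w16.png",im[...,::-1])
im=bot.capture("scene"); crop(im[...,::-1],200,220,200,150,"s16c",4)
E
```

```text
time: 15.15
tool_pos: [617.0, 107.9, 158.2]
tcp_rot: [3.141, 0.006, -0.005]
contact_force: [-0.3, 0.0, -0.5]
grip_width: 0.6
```

View pics/w16.png

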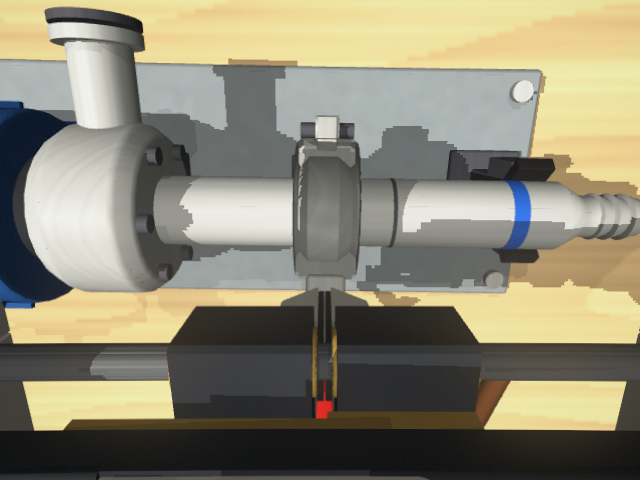

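View pics/s16c.png

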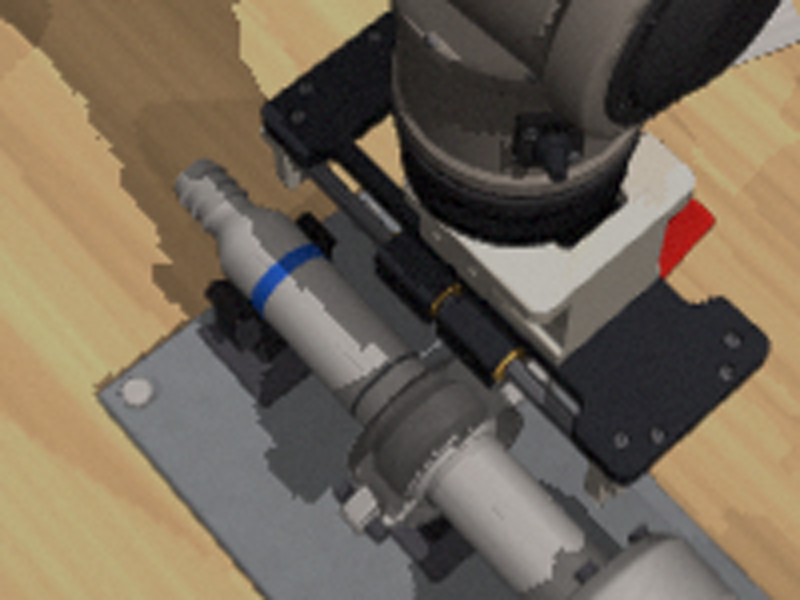

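```bash
python3 -m inch '[-0.6,0.02,-0.7,0,0,0,-1, -1.1,0.03,-1.4,0,0,0,-1, -1.6,0.03,-2.2,0,0,0,-1, -2,0.05,-3,0,0,0,-1, -2.2,0.05,-3.9,0,0,0,-1]';python3 -m inch '[-0.1,0,-0.3,0,0,0,-1, -0.2,0,-0.8,0,0,0,-1, -0.3,0,-1,0,0,0,-1, -0.3,0,-1.2,0,0,0,-1, -0.3,0,-1.2,0,0,0,-1]'
python3 - <<'E'
from h import *
o=bot.get_obs(); im=bot.capture("wrist"); cv2.imwrite("pics/w17.png",im[...,::-1])
im=bot.capture("scene"); crop(im[...,::-1],200,220,200,150,"s17c",4)
E
```

```text
time: 15.75
tool_pos: [596.3, 108.3, 119.8]
tcp_rot: [3.141, 0.004, -0.005]
contact_force: [-0.1, -0.9, 1.3]
grip_width: 0.5
time: 16.25
tool_pos: [593.3, 108.4, 107.6]
tcp_rot: [3.141, 0.004, -0.005]
contact_force: [0.7, 0.5, -0.4]
grip_width: 0.5
```

View pics/w17.png

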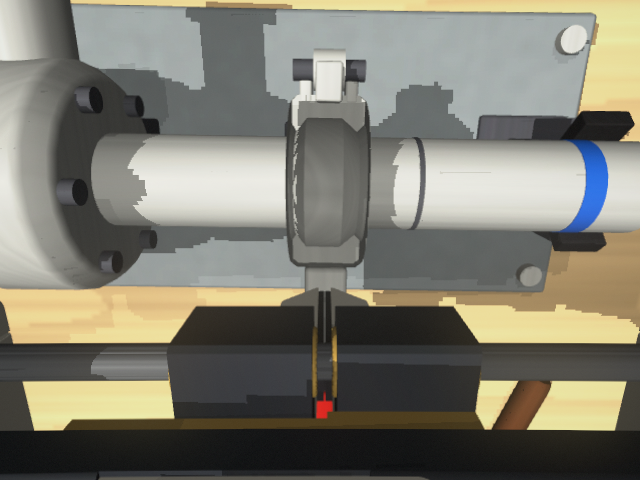

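View pics/s17c.png

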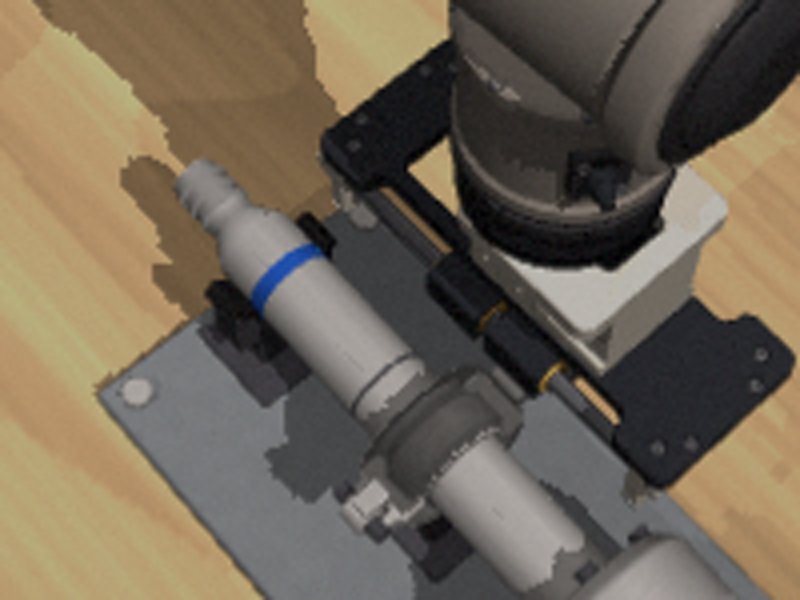

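```bash
python3 -m inch '[-0.1,0,-0.1,0,0,0,-1, -0.2,0,-0.2,0,0,0,-1, -0.3,0,-0.3,0,0,0,-1, -0.3,0,-0.4,0,0,0,-1, -0.3,0,-0.4,0,0,0,-1]'
```

```text
time: 16.85
tool_pos: [592.0, 108.3, 106.1]
tcp_rot: [3.141, -0.001, -0.005]
contact_force: [-0.5, 0.1, 10.7]
grip_width: 0.2
```

```bash
python3 -m inch '[0,0,-0.1,0,0,0,-1, 0,0,-0.2,0,0,0,-1, 0,0,-0.25,0,0,0,-1, 0,0,-0.25,0,0,0,-1, 0,0,-0.25,0,0,0,-1]'
```

```text
time: 17.35
tool_pos: [592.2, 108.4, 106.0]
tcp_rot: [3.141, -0.004, -0.005]
contact_force: [-5.9, -0.6, 16.0]
grip_width: 0.3
```

```bash
python3 -m inch '[0,0,2,0,0,0,-1, -1,0,5,0,0,0,0, -3,0,8,0,0,0,1, -6,0,9,0,0,0,1, -7.4,0,9,0,0,0,1]';python3 -m inch '[0,0,0,0,0,0,1, 0,0,0,0,0,0,1, 0,0,0,0,0,0,1, 0,0,0,0,0,0,1, 0,0,0,0,0,0,1]'
python3 - <<'E'
from h import *
import pickle
o=bot.get_obs(); c=bot.calibration("wrist");im=bot.capture("wrist"); cv2.imwrite("pics/w18.png",im[...,::-1])
pickle.dump((c,o),open("w18.pkl","wb"))
im=bot.capture("scene"); crop(im[...,::-1],200,220,200,150,"s18c",4); print(o['tool_pos'])
E
```

```text
time: 17.85
tool_pos: [517.1, 108.5, 197.8]
tcp_rot: [-3.142, -0.006, -0.004]
contact_force: [0.1, -0.2, -1.6]
grip_width: 27.7
time: 18.35
tool_pos: [517.5, 108.5, 197.3]
tcp_rot: [-3.142, -0.005, -0.004]
contact_force: [0.3, -0.2, -0.6]
grip_width: 67.8
[517.45174202 108.4696003  197.27283377]
```

View pics/w18.png

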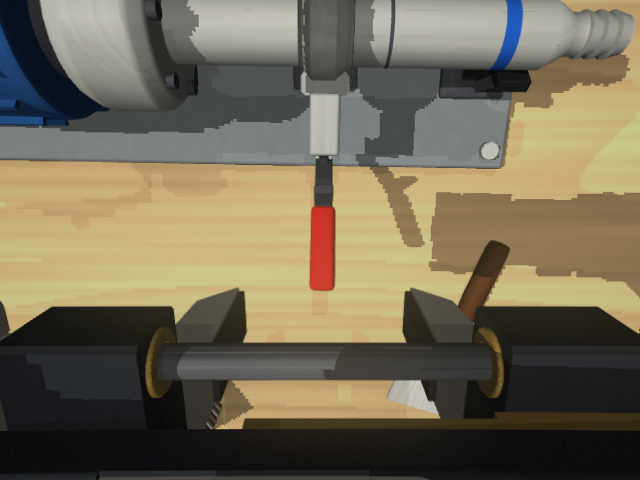

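View pics/s18c.png

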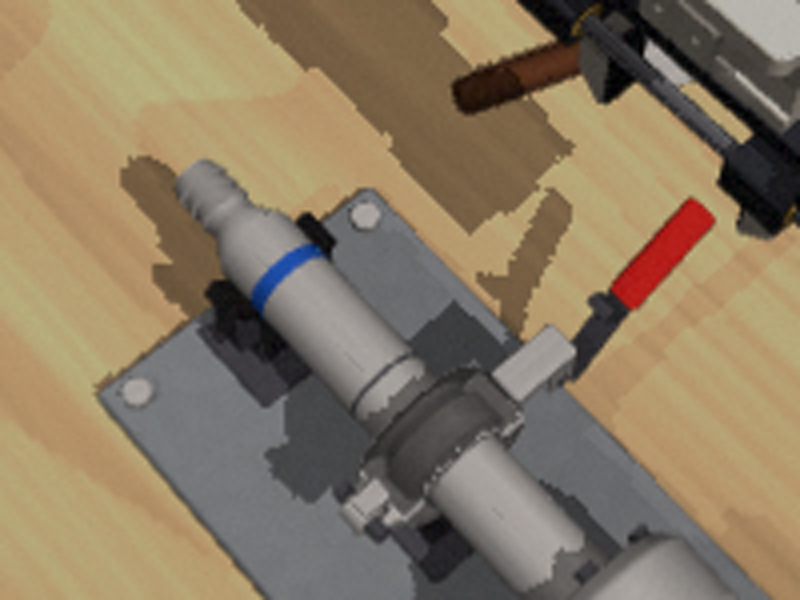

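Run:
```python
from m import *
def red(im):
    im=im.astype(int); m=(im[...,2]>120)&(im[...,1]<70)&(im[...,0]<70)
    ys,xs=np.where(m); return xs.mean(),ys.mean(),xs.min(),xs.max(),ys.min(),ys.max()
c1,_=pickle.load(open("w13.pkl","rb")); c2,o=pickle.load(open("w18.pkl","rb"))
a=red(cv2.imread("pics/w13.png")); b=red(cv2.imread("pics/w18.png")); print(a,b)
cs=bot.calibration("scene")
r=[ray(c1,a[:2]),ray(c2,b[:2]),ray(cs,(365.4,283.1))]
print(tri(r)); print(tri(r[:2]))
# ends
print("tip",tri([ray(c1,(a[2],131)),ray(c2,(322,b[5]))]),"in",tri([ray(c1,(a[3],131)),ray(c2,(323,b[4]))]))
for z in (95,105,115): print(onz(c2,b[:2],z))
```

```text
(np.float64(140.1404206935759), np.float64(131.06253553155202), np.int64(98), np.int64(183), np.int64(121), np.int64(143)) (np.float64(322.09969008264466), np.float64(247.82902892561984), np.int64(310), np.int64(334), np.int64(206), np.int64(289))
(array([519.6, 110.5, 110.6]), [np.float64(1.6109620097137347), np.float64(0.5320158878621362), np.float64(2.0135471706991566)])
(array([521.7, 110.6, 119.3]), [np.float64(0.41253300303513785), np.float64(0.4125330030351363)])
tip (array([498.8, 111. , 129.6]), [np.float64(0.7599167449644575), np.float64(0.7599167449644636)]) in (array([543.4, 109.8,  97.1]), [np.float64(0.22711031458344516), np.float64(0.22711031458346514)])
[514.3 110.3  95. ]
[517.4 110.3 105. ]
[520.4 110.2 115. ]
```

```bash
python3 -m inch '[0.3,0.1,-3,0,0,0,1, 0.3,0.1,-6,0,0,0,1, 0.3,0.1,-9,0,0,0,0.4, 0.3,0.1,-10.4,0,0,0,0, 0.3,0.1,-10.4,0,0,0,-0.4]';python3 -m inch '[0,0,0,0,0,0,-1, 0,0,0,0,0,0,-1, 0,0,0,0,0,0,-1, 0,0,0,0,0,0,-1, 0,0,0,0,0,0,-1]'
```

```text
time: 18.95
tool_pos: [518.9, 109.4, 91.2]
tcp_rot: [3.141, -0.001, -0.005]
contact_force: [0.8, -0.0, -0.2]
grip_width: 72.4
time: 19.45
tool_pos: [519.1, 109.4, 91.7]
tcp_rot: [3.141, -0.002, -0.004]
contact_force: [0.1, 0.0, 0.0]
grip_width: 32.0
```

```bash
python3 -m inch '[0,0,0,0,0,0,-1, 0,0,0,0,0,0,-1, 0,0,0,0,0,0,-1, 0,0,0,0,0,0,-1, 0,0,0,0,0,0,-1]'
python3 - <<'E'
from m import *
im=bot.capture("scene"); crop(im[...,::-1],250,200,200,150,"s20c",4)
px,pz=580.4,73
gx,gz=519.2,110.5
R=np.hypot(gx-px,gz-pz); a0=np.arctan2(px-gx,gz-pz); print(R,np.degrees(a0))
for d in (8,16,24,32,36,38,40,42):
    a=a0-np.radians(d); print(d,round((px-R*np.sin(a)-gx)/10,2),round((pz+R*np.cos(a)-gz)/10,2))
E
```

```text
time: 19.95
tool_pos: [519.2, 109.5, 91.8]
tcp_rot: [3.142, -0.002, -0.005]
contact_force: [0.2, 0.8, 1.9]
grip_width: 15.5
71.77527429414667 58.50231975961643
8 0.58 0.82
16 1.27 1.54
24 2.05 2.17
32 2.92 2.67
36 3.37 2.88
38 3.61 2.97
40 3.84 3.06
42 4.08 3.13
```

View pics/s20c.png

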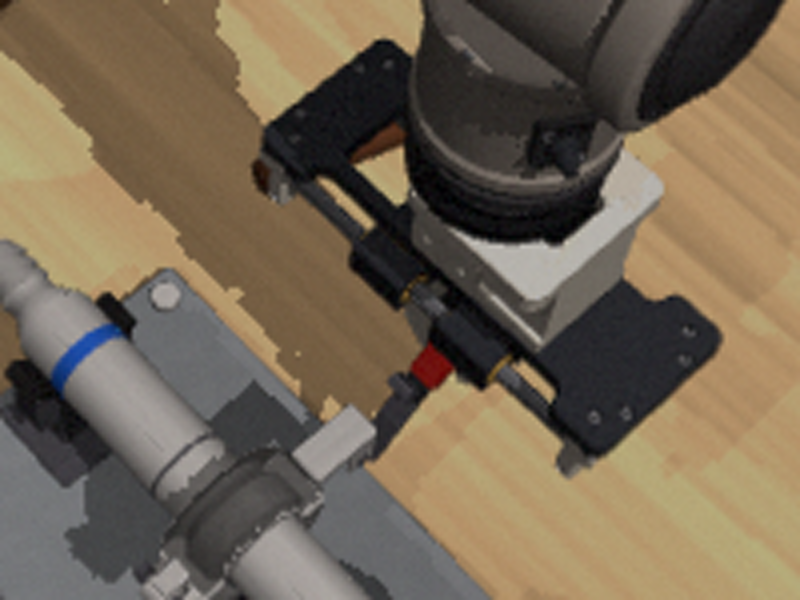

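```bash
python3 -m inch '[0.58,0,0.82,0,0,0,-1, 1.27,0,1.54,0,0,0,-1, 2.05,-0.03,2.17,0,0,0,-1, 2.92,-0.05,2.67,0,0,0,-1, 2.92,-0.05,2.67,0,0,0,-1]'
python3 - <<'E'
from m import *
im=bot.capture("scene"); crop(im[...,::-1],230,220,200,150,"s21c",4)
o=bot.get_obs(); print(o['tool_pos'],o['contact_force'],o['moment'])
E
```

```text
time: 20.5
tool_pos: [549.1, 109.0, 119.5]
tcp_rot: [-3.142, -0.002, -0.005]
contact_force: [-5.3, 0.3, 4.8]
grip_width: 15.7
[549.  109.  119.4] [-4.4  0.7  4. ] [ 0.   0.9 -0.1]
```

View pics/s21c.png

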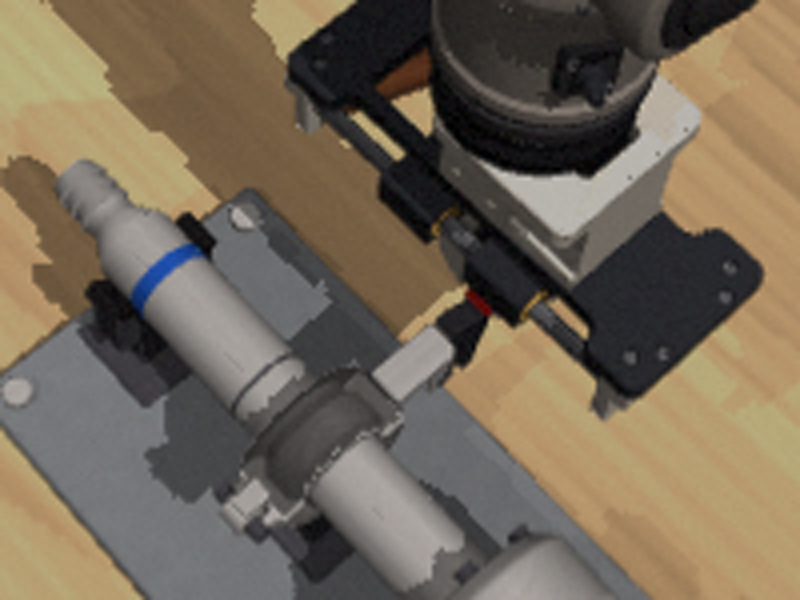

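```bash
python3 -m inch '[0.3,0,0.1,0,0,0,-1, 0.55,0,0.2,0,0,0,-1, 0.8,0,0.25,0,0,0,-1, 1.0,0,0.3,0,0,0,-1, 1.0,0,0.3,0,0,0,-1]'
```

```text
time: 21.05
tool_pos: [557.9, 108.8, 122.9]
tcp_rot: [3.141, -0.0, -0.004]
contact_force: [-6.7, 0.7, 5.1]
grip_width: 15.7
```

```bash
python3 -m inch '[0.1,0,0.0,0,0,0,-1, 0.2,0,0,0,0,0,-1, 0.3,0,0,0,0,0,-1, 0.4,0,0,0,0,0,-1, 0.4,0,0,0,0,0,-1]'
python3 - <<'E'
from m import *
im=bot.capture("scene"); crop(im[...,::-1],230,220,200,150,"s22c",4)
o=bot.get_obs(); print(o['tool_pos'],o['contact_force'],o['moment'])
E
```

```text
time: 21.55
tool_pos: [560.6, 108.8, 123.6]
tcp_rot: [3.141, 0.003, -0.004]
contact_force: [-9.6, -0.5, 7.5]
grip_width: 15.4
[560.6 108.8 123.6] [-10.1  -0.3   7.1] [-0.   1.9 -0. ]
```

View pics/s22c.png

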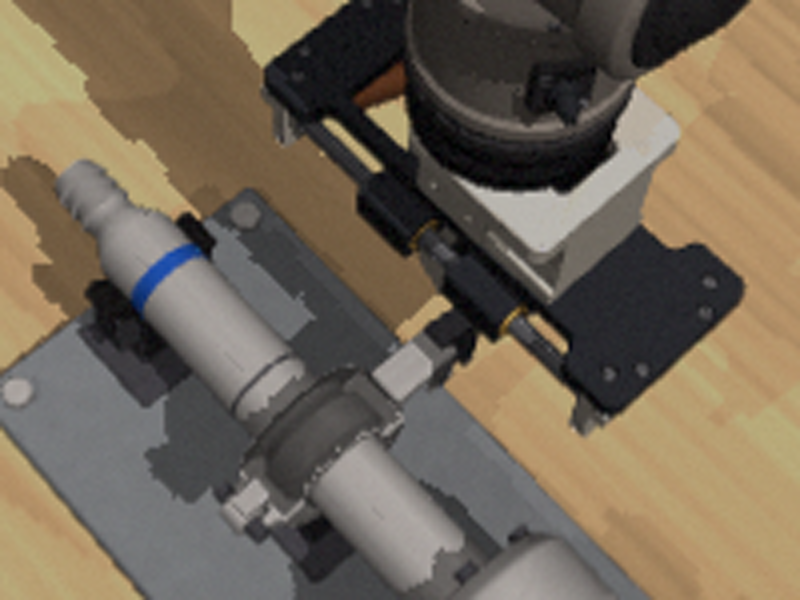

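```bash
python3 -m inch '[0.2,0,0.0,0,0,0,-1, 0.3,0,0,0,0,0,-1, 0.4,0,0,0,0,0,-1, 0.5,0,0,0,0,0,-1, 0.5,0,0,0,0,0,-1]'
```

```text
time: 22.1
tool_pos: [564.3, 108.8, 124.5]
tcp_rot: [3.141, 0.005, -0.003]
contact_force: [-9.5, 0.5, 8.3]
grip_width: 15.4
```

```bash
python3 -m inch '[0,0,0,0,0,0,0, 0,0,0,0,0,0,0, 0,0,0,0,0,0,0, 0,0,3,0,0,0,0.2, 0,0,7,0,0,0,0.2]';python3 -m inch '[-2,0,2,0,0,0,0.2, -5,0,4,0,0,0,0.2, -8,0,4,0,0,0,0.2, -10,0,4,0,0,0,0.2, -10,0,4,0,0,0,-1]'
python3 - <<'E'
from m import *
o=bot.get_obs(); c=bot.calibration("wrist");im=bot.capture("wrist"); cv2.imwrite("pics/w23.png",im[...,::-1])
pickle.dump((c,o),open("w23.pkl","wb"))
im=bot.capture("scene"); cv2.imwrite("pics/s23.png",im[...,::-1]);crop(im[...,::-1],230,220,200,150,"s23c",4)
E
```

```text
time: 22.6
tool_pos: [563.5, 108.6, 193.3]
tcp_rot: [3.14, 0.009, -0.004]
contact_force: [0.7, -0.7, 0.2]
grip_width: 51.0
time: 23.1
tool_pos: [462.0, 108.7, 234.0]
tcp_rot: [3.14, 0.008, -0.003]
contact_force: [-0.3, 0.2, 0.3]
grip_width: 51.1
```

View pics/w23.png

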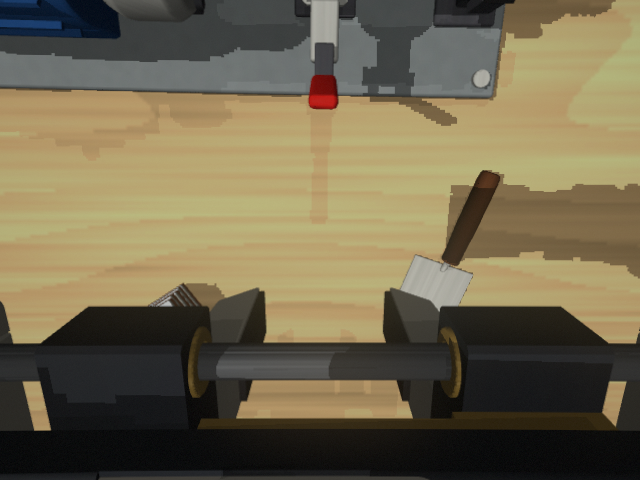

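View pics/s23c.png

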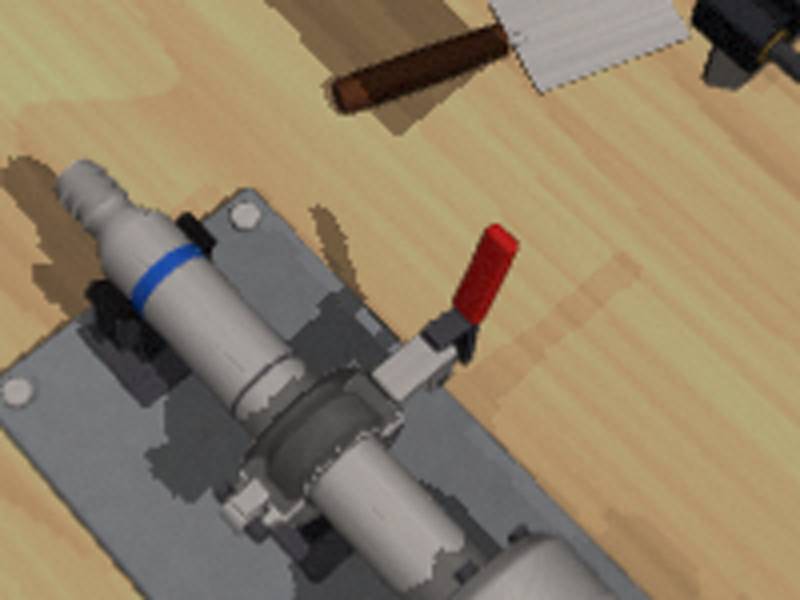

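Run:
```python
from m import *
def red(im):
    im=im.astype(int); m=(im[...,2]>110)&(im[...,1]<70)&(im[...,0]<70)
    k,l,st,ce=cv2.connectedComponentsWithStats(m.astype(np.uint8)); i=1+np.argmax(st[1:,4]); return ce[i],st[i]
c2,o=pickle.load(open("w23.pkl","rb")); cs=bot.calibration("scene")
s=cv2.imread("pics/s23.png"); s0=cv2.imread("pics/scene0.png")
rs,ss=red(s); rw,sw=red(cv2.imread("pics/w23.png")); print("scene red",rs,ss,"wrist",rw,sw)
for d in (0,0.05,0.1,0.15,0.2,0.3,0.66):
    b=np.radians(19.6)+d
    P=[np.array([580.4-R*np.sin(b),108.3,73+R*np.cos(b)]) for R in (42,70,98)]
    print(d,[proj(cs,p) for p in P],[proj(c2,p) for p in P])
print("init scene red",red(s0)[0])
```

```text
scene red [353.7 287. ] [348 276  11  25  88] wrist [320.5  97.9] [309  76  28  33 494]
0 [array([346.3, 297.6]), array([351.4, 287.6]), array([356.9, 277.2])] [array([325. ,  76.8]), array([325.1,  89.7]), array([325.3, 105.4])]
0.05 [array([347.1, 297.1]), array([352.8, 286.8]), array([358.7, 276. ])] [array([325. ,  80.2]), array([325.1,  95.8]), array([325.3, 114.5])]
0.1 [array([347.8, 296.6]), array([354.1, 286. ]), array([360.6, 274.9])] [array([325. ,  83.5]), array([325.1, 101.7]), array([325.3, 123.2])]
0.15 [array([348.6, 296.1]), array([355.3, 285.2]), array([362.3, 273.9])] [array([325. ,  86.7]), array([325.1, 107.3]), array([325.3, 131.4])]
0.2 [array([349.3, 295.7]), array([356.5, 284.6]), array([363.9, 273. ])] [array([325. ,  89.9]), array([325.1, 112.6]), array([325.3, 139.1])]
0.3 [array([350.6, 295.1]), array([358.7, 283.5]), array([367. , 271.5])] [array([325. ,  95.7]), array([325.1, 122.6]), array([325.2, 153.1])]
0.66 [array([354.3, 294.1]), array([364.6, 282.1]), array([375.1, 270. ])] [array([325. , 112.3]), array([325.1, 148.6]), array([325.2, 186.9])]
init scene red [365.3 282.9]
```

```bash
python3 -m inch '[0,0,0,0,0,0,-1, 0,0,-2,0,0,0,-1, 1,0,-5,0,0,0,-1, 3,0,-8.9,0,0,0,-1, 4.8,0,-8.9,0,0,0,-1]';python3 -m inch '[0.5,0,0,0,0,0,-1, 1,0,0,0,0,0,-1, 1.4,0,0,0,0,0,-1, 1.8,0,0,0,0,0,-1, 2.1,0,0,0,0,0,-1]'
```

```text
time: 23.7
tool_pos: [511.0, 108.2, 139.7]
tcp_rot: [3.14, 0.016, -0.004]
contact_force: [0.1, -0.4, 0.0]
grip_width: 3.8
time: 24.2
tool_pos: [532.4, 108.3, 140.4]
tcp_rot: [3.14, 0.015, -0.004]
contact_force: [0.3, 0.1, -0.7]
grip_width: 0.6
```

```bash
python3 -m inch '[0.1,0,0,0,0,0,-1, 0.2,0,0,0,0,0,-1, 0.3,0,0,0,0,0,-1, 0.4,0,0,0,0,0,-1, 0.5,0,0,0,0,0,-1]';python3 -m inch '[0.1,0,0,0,0,0,-1, 0.2,0,0,0,0,0,-1, 0.3,0,0,0,0,0,-1, 0.4,0,0,0,0,0,-1, 0.4,0,0,0,0,0,-1]'
```

```text
time: 24.7
tool_pos: [535.0, 108.3, 140.5]
tcp_rot: [3.139, 0.02, -0.004]
contact_force: [-12.9, -0.3, 8.7]
grip_width: 0.6
time: 25.2
tool_pos: [535.0, 108.4, 140.5]
tcp_rot: [3.139, 0.029, -0.003]
contact_force: [-14.4, -0.8, 10.9]
grip_width: 0.2
```

```bash
python3 -m inch '[-1,0,0,0,0,0,-1, -3,0,0,0,0,0,-1, -6,0,2,0,0,0,-1, -9,0,5,0,0,0,-1, -12,-2,9,0,0,0,-1]';python3 -m inch '[0,-4,2,0,0,0,-1, 0,-8,4,0,0,0,-1, 0,-12,6,0,0,0,-1, 0,-14,6,0,0,0,-1, 0,-14,6,0,0,0,-1]'
python3 - <<'E'
from m import *
im=bot.capture("scene"); cv2.imwrite("pics/s30.png",im[...,::-1]);crop(im[...,::-1],220,230,200,150,"s30c",4)
im=bot.capture("top"); crop(im[...,::-1],180,120,170,125,"t30c",4.5); cv2.imwrite("pics/t30.png",im[...,::-1])
def red(im):
    im=im.astype(int); m=(im[...,2]>110)&(im[...,1]<70)&(im[...,0]<70)
    k,l,st,ce=cv2.connectedComponentsWithStats(m.astype(np.uint8)); i=1+np.argmax(st[1:,4]); return ce[i],st[i]
print(red(cv2.imread("pics/s30.png")))
a=cv2.imread("pics/t30.png");b=cv2.imread("pics/top0.png");d=cv2.absdiff(a,b).max(2)
E
```

```text
time: 25.7
tool_pos: [415.2, 90.6, 227.6]
tcp_rot: [3.139, 0.031, -0.001]
contact_force: [0.6, -0.5, 1.3]
grip_width: 0.5
time: 26.2
tool_pos: [415.5, -51.6, 288.2]
tcp_rot: [3.138, 0.029, -0.005]
contact_force: [-1.2, 1.0, -0.3]
grip_width: 0.4
(array([353.8, 286.9]), array([348, 276,  11,  25,  78], dtype=int32))
```

View pics/s30.png

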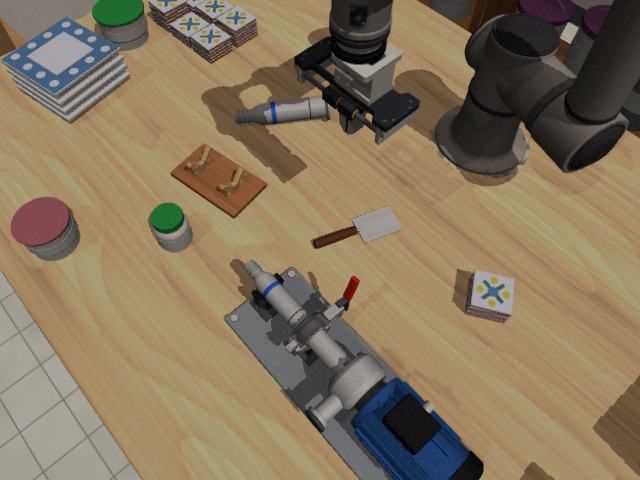

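View pics/s30c.png

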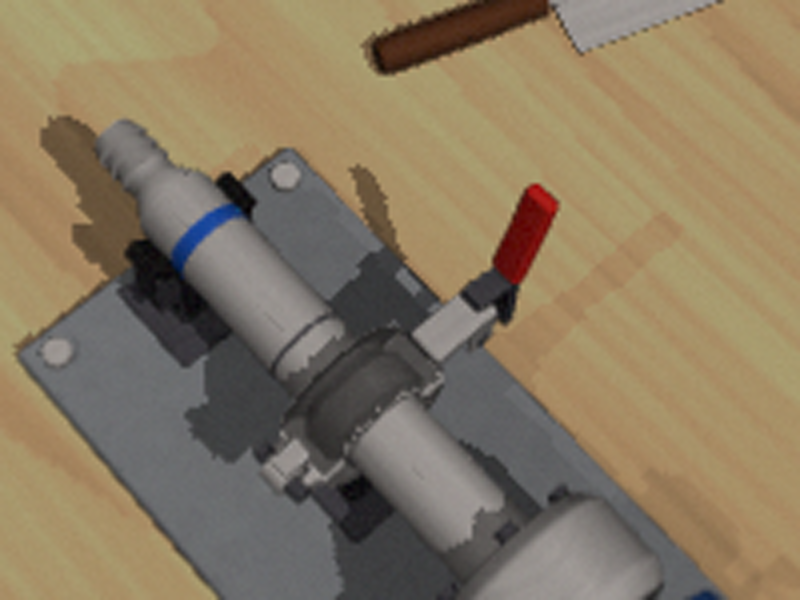

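View pics/t30c.png

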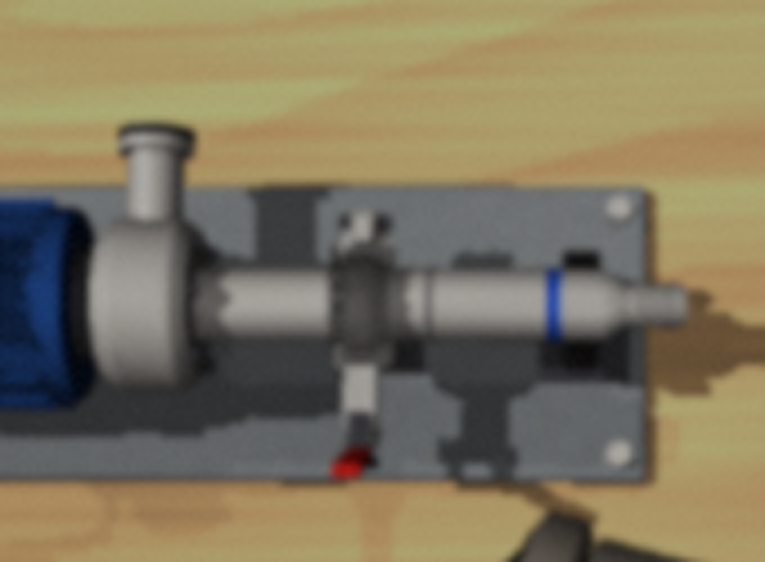

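View pics/t30.png

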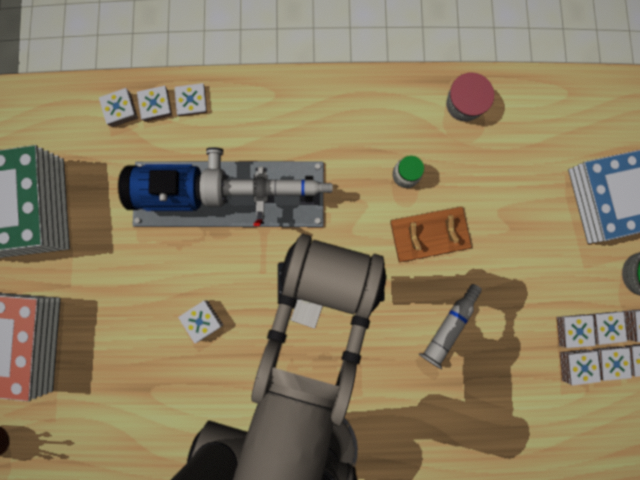

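The scene and top views show the tube laid in and level, the clamp shut round both flanges and the lever up. Red is at scene (354,287), matching the home pose, and it did not move under a 14 N push. Jar, tiles, knife and rack are where they were, and the robot is clear, so I am handing in.

Run:
```python
from plant import bot
print(bot.close_job())
```

```text
the job is handed in; nothing more can be done
None
```

The strainer tube is refitted, the clamp is shut and the latch lever is up; I handed the job in at about 26 s of the allowed 61 s.

- **Tube:** I took the smaller tube, the one on the rack. I lowered it into the open lower clamp half and the V support while holding it. It caught on the clamp's mouth once, at about 17 N. I eased it off, moved it 2 mm towards the pump and lowered it the rest of the way. It was resting against the gasket before I let go, and it did not shift when the fingers opened.
- **Clamp:** I pushed the upper half over with closed fingers and pressed it down. It stopped hard at the shut height, with the fingertips at 106 mm, under 16 N.
- **Latch:** I pinched the handle and swung it up. The fingers slipped on it near the end, so I let go and pushed it from outside. It did not move any further under about 14 N, and its position in the pictures matches fully home to about 0.03 rad.
- **Last pictures:** The tube is aligned with the pump and the clamp is closed round both flanges. The jar, tiles and knife are where they started (checked by eye; the arm hides part of the knife in the top view). The robot is clear of everything.

No check failed. The camera estimates of the handle's height differed by up to about 14 mm, so I relied on the hard stop for the latch. Neither the clamp being shut nor the latch being home could be read from a joint sensor.

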